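Flip a circuit board over against the service block

ROBOT

A 7-joint arm with a two-finger parallel gripper is mounted at the origin on a cart in front of the work surface, level with it; the furniture and walls round the work are solid. World frame = base frame: x ahead of the robot, y to its left, z up, the work surface at z = 0. Lengths are in mm, angles in rad, forces in N, time in s.
With the tool pointing down it reaches from about 350 to 775 mm from the base axis. Payload 3.1 kg.
Tool frame: the origin (TCP) lies between the finger pads; the fingertips stand 22 mm ahead of it and the grasp point (between the pads) lies 3 mm ahead of it; z points along the fingers, y is the direction in which the jaws open and shut (so a half turn about z gives the same grasp; the last joint's range is limited). The gripper opens to 85 mm and grips with 20 to 120 N. Pads are 22 mm wide; open, the fingers measure 114 mm over their backs; the gripper's body (76 mm by 85 mm) begins 54 mm behind the grasp point. The pads swing forward as they close: fully open they stand 13 mm farther back than shut.
Start: joints at [-1.368, 0.311, 0.014, 1.512, -0.004, 1.319, -0.027], TCP at [133.27, 533.626, 231.204] pointing down, gripper open.
Joint ranges: [-2.7, 2.7], [-0.3, 1.91], [-1.27, 1.3], [0.12, 2.57], [-1.44, 4.58], [0.2, 2.03], [-3.05, 3.05]. Speed limits (rad/s): [2.79, 2.79, 3.14, 3.14, 3.14, 3.14, 3.14].

INTERFACE

Orientations are given as a unit quaternion [x, y, z, w].
In Python, from cell import r gives the robot as it stands.
- The arm moves only by the shell command python3 -m jog 'ROWS' [FORCE]. ROWS is JSON, a list of rows, each a list of 5 numbers: the opening, from 0 (shut) to 1 (fully open), then the shift along the world's x, y, z in mm, then the turn about the world's z in degrees. In form: [[hand, tx, ty, tz, twist], ...]. A call has 1 to 10 rows; each row shifts and turns the commanded pose from where the row before left it; what a row does not reach is not made up. A row lasts 1/10 s, in which the tool goes at most 50 mm and 8.59 degrees, less where a joint would pass 70% of its speed; a pose out of reach is approached as far as the arm can. A call is refused whole if a number of a shift passes 50 or a number of a turn 8.59, either way. A call with a gripper value outside its range is refused whole. The fingers move at their own pace and stop on an object; FORCE is the grip in N (left out, the last holds). Time passes only in rows, so rows that do not move let the fingers close. It gives the time, the measured TCP pose, the force and the opening at its end, in the units of the state.
- r.state(): the state, without advancing time (a new reading comes with each control period).
- r.get_image(name): name is "scene" or "side" or "wrist"; returns the picture (400x640x3 uint8, red, green, blue); there is no depth.
- r.camera_info(name): a dict with "mtx" (3x3 intrinsics, pixels), "camera_from_world" (4x4, takes a point from world to camera coordinates); the wrist camera has in their place "tool_from_camera" (4x4, takes a point from camera to tool coordinates, whose origin is the TCP and whose axes are the flange's). Camera axes: x right, y down, z forward; pixel columns grow to the right and rows downward; lengths in mm; the calibration is good to about 2 mm. A picture is of the moment at which its call begins: read the wrist's pose just before it. camera_info takes no time and is no camera call.
- r.hand_in(): hands the job in, once; it reports no verdict.
The state is a dict: "time_s": time; "joint_pos": joint angles; "qd": joint speeds; "tau": joint torques, N m; "tool_pos": TCP position; "orientation": TCP orientation; "wrist_force": force on the tool from outside, world axes, zero at the start; "wrist_torque": the same for the moment, N m; "opening": opening from 0.0 (shut) to 1.0 (fully open).
Only numpy, scipy, OpenCV 4.12 (cv2) and the standard library are available. Lean on these libraries where they do the work, as an engineer would, in place of code of your own. Each camera call takes 0.05 s, during which the arm holds its last target.

TASK

Turn the circuit board over so that it lies component side down on the rubber mat of the service block, its brass standoffs pointing up: push it flat along the worktop until its leading edge meets the front face of the block, then tip it up against that edge from behind until it flips over onto the mat (it may overhang the front a little). Use only the fingertips or the outside of the fingers: do not pick the board up, carry it or press on it hard, keep its leading edge at the block's front edge while it tips, leave the tools around it alone, and finish clear of it.

Things in the scene. Friction and masses are not known exactly. Their poses are not given: they have to be found in the camera images.
- block: Service block fixed to the bench: plywood, dark rubber mat on top, aluminium strip along the front; 165 mm deep (own x), 190 mm wide (own y), mat 30 mm above the worktop. Origin at worktop level. Own +x is the pushing direction, from the upright front face (own x = -80 mm) to a 44 mm high wooden lip at the back (own x = 80 to 90 mm). Own z up.
- block_edge (a point): Middle of the block's front top edge, 30 mm above the worktop; same axes as the block.
- pcb: Loose green circuit board, about 0.12 kg, 120 mm (own x) by 110 mm (own y) by 3 mm, on four brass standoffs 20 mm long, 8 mm thick (centres at own x = +-51, y = +-47 mm). Origin at the level of the standoffs' feet, below the centre. Own +x points roughly to the block; own z points out of the component side: up at the start, down when done.
- pcb_centre (a point): Centre of the board, half-way through its 3 mm thickness; same axes as the board. Blue relays and a grey terminal strip, 12 mm tall, stand on the component side over own x = -42 to +16 mm.
- pcb_lead (a point): Middle of the leading edge (own x = +60 mm), the edge that meets the block.
- pcb_near (a point): Middle of the near edge (own x = -60 mm), the edge to push and tip up. At the start the board's underside is 20 mm and its top 23 mm above the worktop, so a leaning fingertip reaches partly under this edge, between the standoffs (86 mm clear).
- cutters: Blue-handled cutters lying flat, 52x169x14 mm, loose bystander; origin under its centre.
- spanner: Steel combination spanner lying flat, 36x210x7 mm, loose bystander; origin under its centre.
- rubber_block: Red rubber block, 30x50x20 mm, loose bystander; origin under its centre.
- measure: Yellow tape measure, 43x79x66 mm, loose bystander; origin under its centre.
There are look-alikes about, which are no part of the job. Of the things that look like the pcb, take the one that is farthest to the robot's right at the start.

How it is judged:
By the outcome, as a careful person would: the job done as asked, in the order asked, and still so for the second after the job is handed in, with the robot touching nothing.
It also fails if it takes over 45 s, if anything falls off the work surface, if the arm or the gripper's body presses on something with over 40 N, if the wrist force passes 120 N, or if a joint passes its speed limit or range.

## Working session

There is one attempt and no reset: what is moved stays moved. The work goes in short steps, Python scripts to look and compute and a shell command to move; the robot and the scene stay as the last step left them, time stands still between calls to the robot, and variables do not carry over. Pictures are saved under pics/ and viewed, and the job is handed in when it is done.

```bash
ls; mkdir -p pics
python3 - <<'E'
from cell import r
import cv2
print(r.state())
for n in ["scene","side","wrist"]:
    im=r.get_image(n); cv2.imwrite(f"pics/{n}0.png",im[:,:,::-1]); print(n,r.camera_info(n))
E
```

```text
pics
{'time_s': 0.0, 'joint_pos': array([-1.36769637,  0.31173751,  0.01401395,  1.51304282, -0.00437014,
        1.31920445, -0.02722413]), 'qd': array([ 0.00141685,  0.00056914, -0.00049233,  0.00071664,  0.00031076,
        0.00011909, -0.00036101]), 'tau': array([ 1.16499032e-05, -3.79926538e+01,  1.46228434e-01, -2.30588561e+01,
        1.23703698e-02,  1.35424707e-02, -1.23436007e-05]), 'tool_pos': array([133.13348428, 532.89642495, 230.1203954 ]), 'orientation': array([ 1.22075006e-01,  9.92520175e-01, -1.17842991e-03, -7.82410918e-05]), 'wrist_force': array([-1.04769939, -0.32880812,  1.09309741]), 'wrist_torque': array([ 1.27047386e-02, -1.28987937e-03, -6.00328502e-05]), 'opening': 1.0003534915182206}
scene {'mtx': array([[383.18706595,   0.        , 311.64898911],
       [  0.        , 383.18706595, 191.78278652],
       [  0.        ,   0.        ,   1.        ]]), 'camera_from_world': array([[-8.28943399e-01, -5.59242995e-01,  1.00057263e-02,
         5.71581696e+02],
       [-3.05215606e-01,  4.37273414e-01, -8.45952360e-01,
         8.00919919e+01],
       [ 4.68717693
[... 514 characters left out ...]
     [ 3.95710238e-02,  8.67079826e-01, -4.96595115e-01,
         7.68883301e+02],
       [ 0.00000000e+00,  0.00000000e+00,  0.00000000e+00,
         1.00000000e+00]])}
wrist {'mtx': array([[318.66380746,   0.        , 319.48507619],
       [  0.        , 318.66380746, 198.81152044],
       [  0.        ,   0.        ,   1.        ]]), 'tool_from_camera': array([[-1.52885922e-03, -9.64858930e-01, -2.62763978e-01,
         6.69235693e+01],
       [ 9.99997781e-01, -1.85594363e-03,  9.96589993e-04,
        -1.07896882e-01],
       [-1.44924388e-03, -2.62761872e-01,  9.64859626e-01,
        -1.42929905e+02],
       [ 0.00000000e+00,  0.00000000e+00,  0.00000000e+00,
         1.00000000e+00]])}
```

View pics/scene0.png

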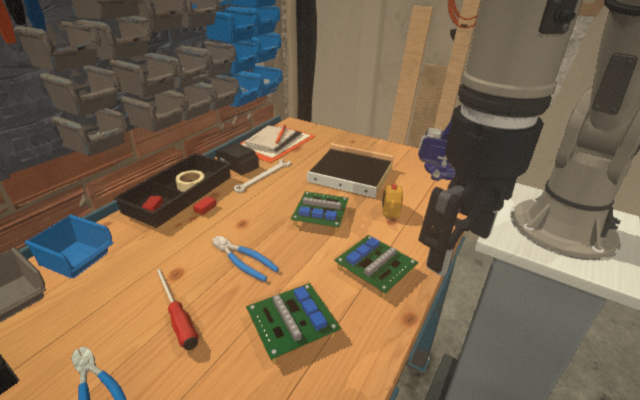

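View pics/side0.png

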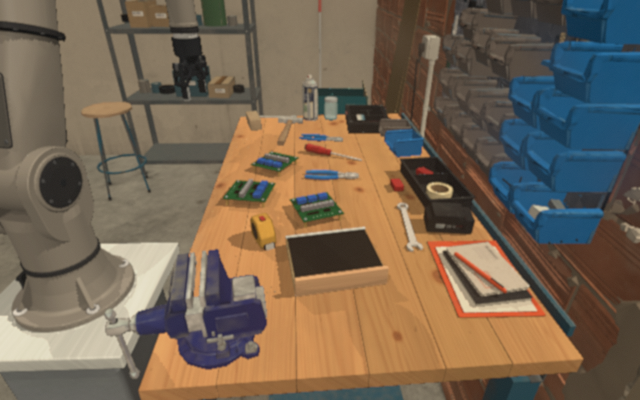

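View pics/wrist0.png

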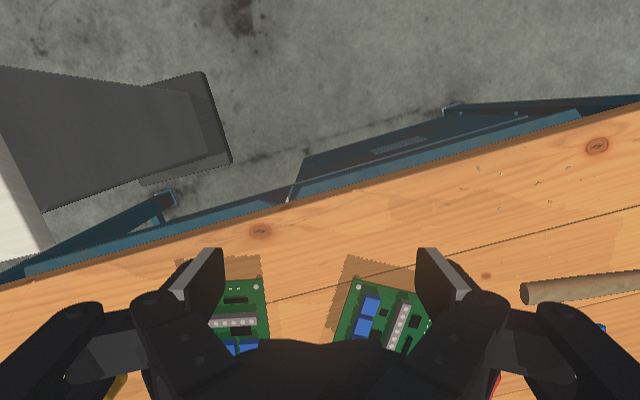

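Three boards are visible. The target is the rightmost one, next to the block, at scene (320,209) and side (317,207). I'll zoom in on it.

Run:
```python
import cv2
a=cv2.imread("pics/scene0.png")[130:270,270:430]; cv2.imwrite("pics/sc_crop0.png",cv2.resize(a,None,fx=5,fy=4.2,interpolation=cv2.INTER_CUBIC)[:, :800])
a=cv2.imread("pics/side0.png")[160:310,240:440]; cv2.imwrite("pics/sd_crop0.png",cv2.resize(a,None,fx=4,fy=4,interpolation=cv2.INTER_CUBIC))
```

```text
(no output)
```

View pics/sc_crop0.png

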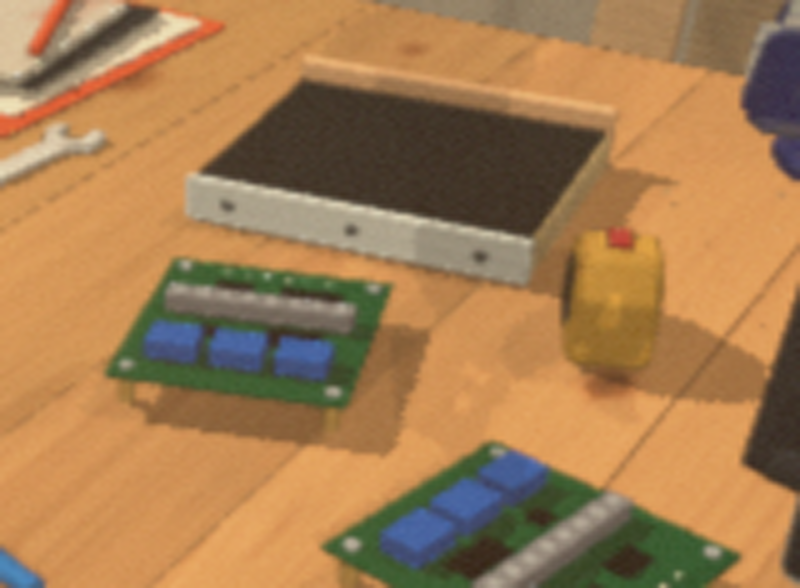

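View pics/sd_crop0.png

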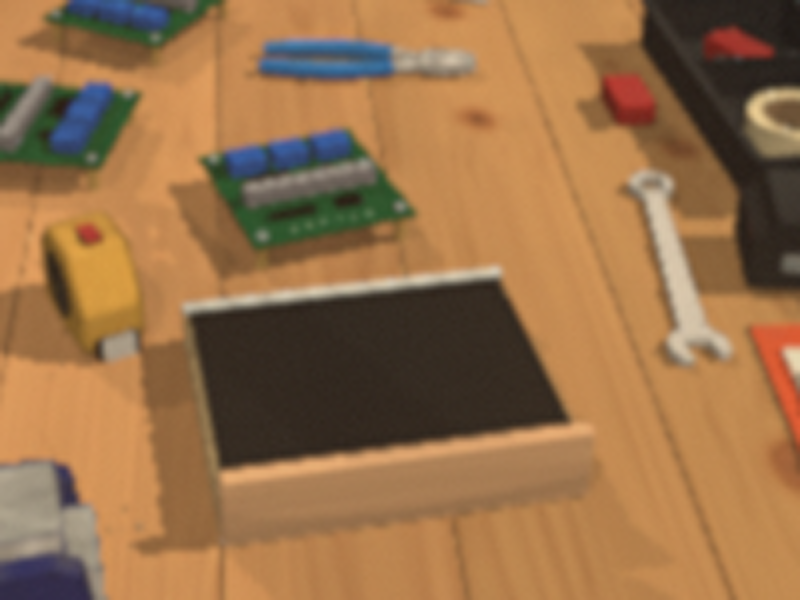

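```bash
cat > h.py <<'E'
import numpy as np, cv2
from cell import r
def ray(n,uv,z):
    c=r.camera_info(n); T=np.array(c["camera_from_world"]); R=T[:3,:3]; o=-R.T@T[:3,3]
    d=R.T@np.linalg.solve(c["mtx"],[uv[0],uv[1],1.]); return o+d*(z-o[2])/d[2]
def proj(n,p):
    c=r.camera_info(n); T=np.array(c["camera_from_world"]); q=T[:3,:3]@np.array(p,float)+T[:3,3]; q=c["mtx"]@q; return q[:2]/q[2]
E
python3 - <<'E'
from h import *
np.set_printoptions(precision=1,suppress=True)
S=lambda u,v:((u+.5)/5+270-.5,(v+.5)/4.2+130-.5)
D=lambda u,v:((u+.5)/4+240-.5,(v+.5)/4+160-.5)
bs=[ray("scene",S(*p),z)[:2] for p,z in [((178,258),23),((393,284),23),((348,404),23),((107,374),23)]]
bd=[ray("side",D(*p),z)[:2] for p,z in [((415,212),23),((255,246),23),((203,158),23),((348,130),23)]]
ks=[ray("scene",S(*p),z)[:2] for p,z in [((187,175),30),((535,241),30)]]
kd=[ray("side",D(*p),z)[:2] for p,z in [((500,270),30),((185,307),30)]]
for n,a in [("bs",bs),("bd",bd),("ks",ks),("kd",kd)]:
    a=np.array(a); print(n,a.tolist() and np.round(a,1).tolist(),"len",np.linalg.norm(np.roll(a,-1,0)-a,axis=1),a.mean(0), "ang",np.degrees(np.arctan2(*(a[0]-a[1])[::-1])))
tm=[("scene",S(590,375),0),("scene",S(650,372),0),("side",D(85,350),0),("side",D(45,270),0), ("side",D(45,225),66),("side",D(135,300),40),("side",D(100,355),0)]
for t in tm: print(t,ray(*t)[:2])
E
```

```text
bs [[547.6, 239.4], [446.2, 203.0], [406.3, 313.5], [507.6, 352.1]] len [107.7 117.6 108.4 119.6] [476.9 277. ] ang 19.758064168558047
bd [[548.3, 241.2], [446.6, 204.9], [409.5, 314.1], [509.2, 350.2]] len [108.  115.3 106.  115.8] [478.4 277.6] ang 19.661322481613148
ks [[593.8, 164.6], [406.2, 131.1]] len [190.6 190.6] [500.  147.9] ang 10.12671995732587
kd [[593.3, 163.9], [408.0, 132.1]] len [188. 188.] [500.7 148. ] ang 9.728727764588886
('scene', (387.6, 218.9047619047619), 0) [341.5 199.6]
('scene', (399.6, 218.1904761904762), 0) [319.5 181. ]
('side', (260.875, 247.125), 0) [348.5 133.1]
('side', (250.875, 227.125), 0) [314.1 216.4]
('side', (250.875, 215.875), 66) [327.2 165.4]
('side', (273.375, 234.625), 40) [380.7 125.8]
('side', (264.625, 248.375), 0) [357.7 128. ]
```

Run:
```python
from h import *
S=lambda u,v:((u+.5)/5+270-.5,(v+.5)/4.2+130-.5)
D=lambda u,v:((u+.5)/4+240-.5,(v+.5)/4+160-.5)
for n,p,z in [("scene",S(497,443),23),("scene",S(740,555),23),("scene",S(325,547),23),("side",D(140,92),23),("side",D(90,165),23),("side",D(262,60),10),("side",D(475,65),5),("side",D(605,100),15)]: print(n,p,ray(n,p,z)[:2].round())
```

```text
scene (369.0, 235.09523809523807) [339. 305.]
scene (417.6, 261.76190476190476) [224. 326.]
scene (334.6, 259.8571428571429) [359. 412.]
side (274.625, 182.625) [359. 412.]
side (262.125, 200.875) [334. 307.]
side (305.125, 174.625) [447. 488.]
side (358.375, 175.875) [614. 484.]
side (390.875, 184.625) [701. 405.]
```

```bash
python3 -m jog '[[0.6,44,-23,0,-8],[0.6,44,-23,0,-8],[0.6,44,-23,0,-8],[0.6,44,-23,0,-8],[0.6,44,-23,0,-8],[0.6,44,-23,0,-8],[0.6,47,-23,0,-8],[0.6,0,0,-40,0],[0.6,0,0,-40,0],[0.6,0,0,-40,0]]'
python3 - <<'E'
from h import *
s=r.state(); print(s["time_s"],s["tool_pos"],s["orientation"],s["wrist_force"],s["opening"])
for n in ["wrist","scene","side"]: cv2.imwrite(f"pics/{n}1.png",r.get_image(n)[:,:,::-1])
print(r.state()["tool_pos"])
a=cv2.imread("pics/scene1.png")[90:270,250:430]; b=cv2.imread("pics/side1.png")[90:270,220:400]
cv2.imwrite("pics/c1.png",cv2.resize(cv2.hconcat([a,b]),(800,400),interpolation=cv2.INTER_CUBIC))
E
```

```text
time_s: 1.15
tool_pos: [442.5, 373.3, 109.8]
orientation: [0.574, 0.819, 0.0, -0.0]
wrist_force: [0.2, 0.3, 0.0]
opening: 0.597
1.15 [442.50283189 373.27907183 109.75022418] [ 5.74226205e-01  8.18696655e-01  2.26354646e-04 -3.53470507e-05] [0.16930234 0.27315598 0.0457401 ] 0.5973677880679099
[439.87520054 371.96594282 108.43520819]
```

View pics/wrist1.png

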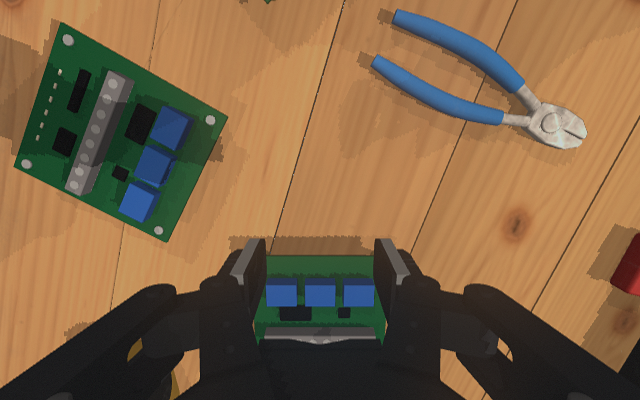

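View pics/c1.png

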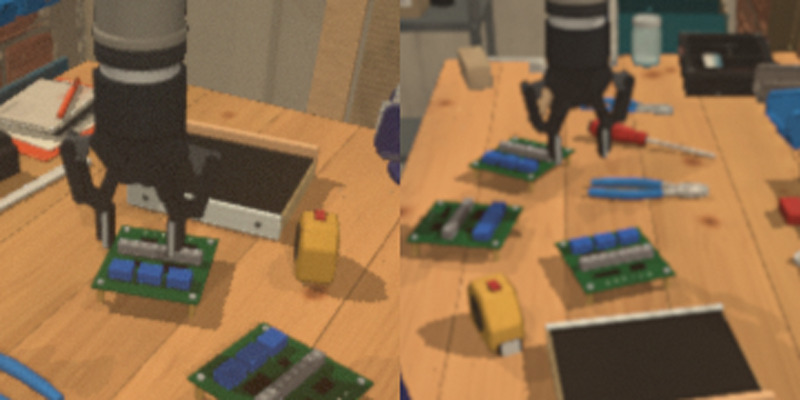

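Wrist view: near edge at row 256, columns 262–375, parallel to the fingers and centred on the tool (column 318). I'll lower behind the edge.

```bash
python3 -m jog '[[0.6,0,0,-30,0],[0.6,0,0,-30,0],[0.6,0,0,-18,0],[0.6,0,0,0,0],[0.6,0,0,0,0]]'
python3 - <<'E'
from h import *
for n in ["wrist","scene","side"]: cv2.imwrite(f"pics/{n}2.png",r.get_image(n)[:,:,::-1])
a=cv2.imread("pics/scene2.png")[110:290,230:410]; b=cv2.imread("pics/side2.png")[90:270,220:400]
cv2.imwrite("pics/c2.png",cv2.resize(cv2.hconcat([a,b]),(800,400),interpolation=cv2.INTER_CUBIC))
E
```

```text
time_s: 1.8
tool_pos: [443.7, 375.0, 35.6]
orientation: [0.574, 0.819, 0.002, 0.001]
wrist_force: [-0.4, -0.2, -0.4]
opening: 0.597
```

View pics/wrist2.png

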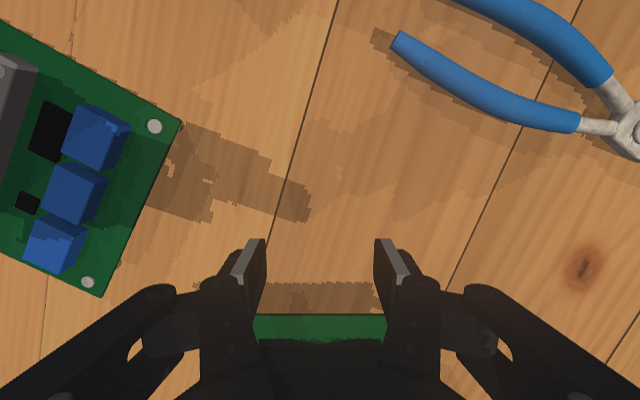

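View pics/c2.png

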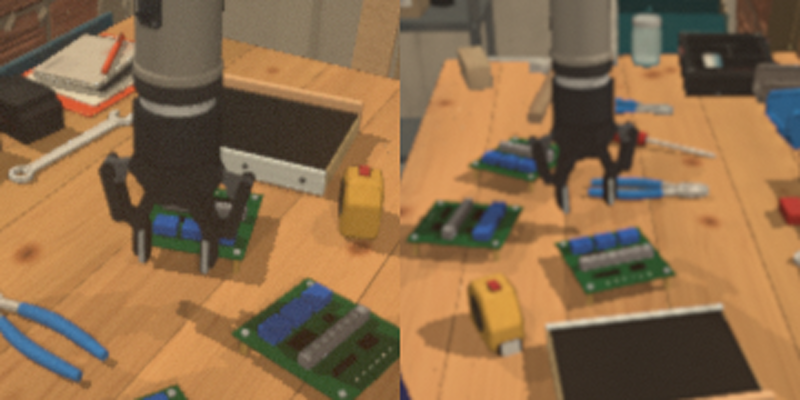

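```bash
python3 -m jog '[[0.6,3,-9,-4,0],[0.6,3,-9,0,0],[0.6,3,-9,0,0],[0.6,0,0,0,0],[0.6,0,0,0,0],[0.6,0,0,0,0]]'
python3 - <<'E'
from h import *
for i in range(2):
  s=r.state(); print(s["tool_pos"],s["wrist_force"])
for n in ["wrist"]: cv2.imwrite(f"pics/{n}3.png",r.get_image(n)[:,:,::-1])
E
```

```text
time_s: 2.55
tool_pos: [451.0, 347.1, 29.2]
orientation: [0.574, 0.819, 0.0, -0.0]
wrist_force: [-0.5, 0.4, -0.0]
opening: 0.604
[451.00100829 347.13241203  29.23409826] [-0.53269733  0.35437906 -0.04813894]
[451.00100829 347.13241203  29.23409826] [-0.53269733  0.35437906 -0.04813894]
```

View pics/wrist3.png

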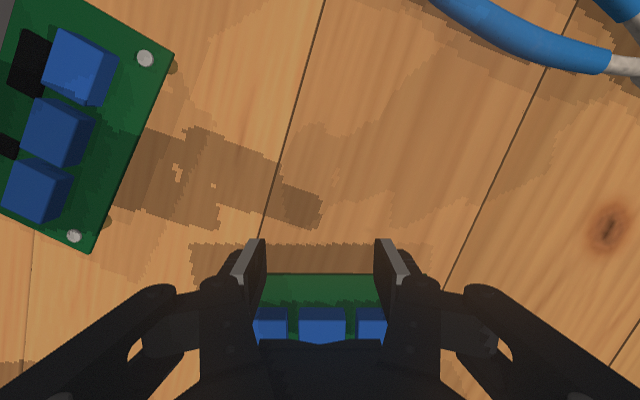

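Run:
```python
from h import *
c=r.camera_info("wrist"); T=np.array(c["tool_from_camera"]); K=c["mtx"]
Ti=np.linalg.inv(T)
for p in [(11,30,17),(-11,30,17),(11,30,0),(-11,30,0),(11,38,17)]:
    q=K@(Ti[:3,:3]@np.array(p)+Ti[:3,3]); print(p,q[:2]/q[2])
for n,v,tz in [("1",256,85.4),("2",314,12.6),("3",273,6.2)]:
    d=T[:3,:3]@np.linalg.solve(K,[318,v,1.]); o=T[:3,3]; print(n,(o+d*(tz-o[2])/d[2]))
```

```text
(11, 30, 17) [376.90920476 221.03940966]
(-11, 30, 17) [375.07882958 259.04512826]
(11, 30, 0) [383.11935591 232.72149003]
(-11, 30, 0) [380.87342607 274.24268974]
(11, 38, 17) [391.99936138 221.01307718]
1 [-41.50664467  -1.61720883  85.4       ]
2 [-42.44623348  -1.35814057  12.6       ]
3 [-13.58844269  -1.25584846   6.2       ]
```

```bash
python3 -m jog '[[0.6,2.2,-5.5,0,-0.8],[0.6,2.2,-5.5,0,-0.8],[0.6,2.2,-5.5,0,-0.8],[0.6,2.2,-5.5,0,-0.8],[0.6,2.2,-5.5,0,-0.8],[0.6,2.2,-5.5,0,-0.8],[0.6,2.2,-5.5,0,-1],[0.6,2.2,-5.5,0,-1],[0.6,2.2,-5.5,0,-1],[0.6,2.2,-5.5,0,-1]]'
python3 -m jog '[[0.6,0,0,0,-1],[0.6,0,0,0,0]]'
python3 - <<'E'
from h import *
for n in ["wrist","scene","side"]: cv2.imwrite(f"pics/{n}4.png",r.get_image(n)[:,:,::-1])
a=cv2.imread("pics/scene4.png")[130:270,270:430]; b=cv2.imread("pics/side4.png")[160:300,240:400]
cv2.imwrite("pics/c4.png",cv2.resize(cv2.hconcat([a,b]),(800,350),interpolation=cv2.INTER_CUBIC))
E
```

```text
time_s: 3.6
tool_pos: [473.3, 291.4, 29.3]
orientation: [0.635, 0.772, 0.0, -0.0]
wrist_force: [-0.1, 1.2, 1.3]
opening: 0.603
time_s: 3.8
tool_pos: [473.2, 290.9, 29.1]
orientation: [0.642, 0.767, -0.0, 0.0]
wrist_force: [0.4, 1.1, -0.4]
opening: 0.6
```

View pics/wrist4.png

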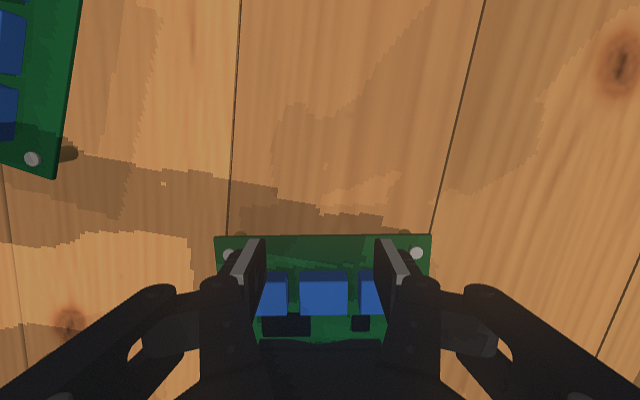

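View pics/c4.png

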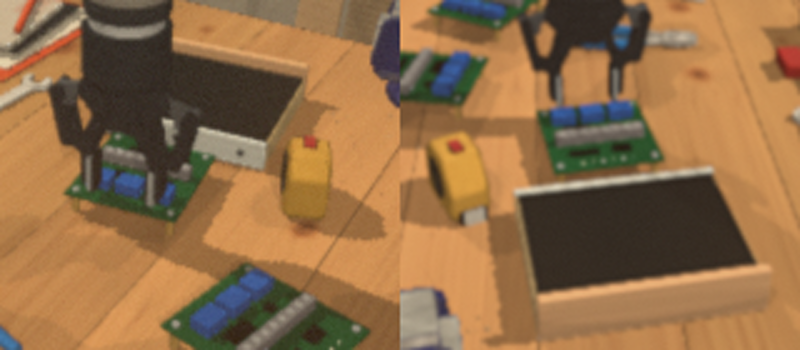

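Run:
```python
from h import *
np.set_printoptions(precision=1,suppress=True)
def tri(a,b):
    P=[np.array(r.camera_info(n)["mtx"])@np.array(r.camera_info(n)["camera_from_world"])[:3] for n in("scene","side")]
    X=cv2.triangulatePoints(P[0],P[1],np.array(a,float).reshape(2,1),np.array(b,float).reshape(2,1)); X=(X[:3]/X[3]).ravel()
    return X, proj("scene",X)-a, proj("side",X)-b
f=2.2222
print(tri((230+143/f,110+270/f),(220+212/f,90+205/f)))
print(tri((230+208/f,110+272/f),(220+163/f,90+210/f)))
a=cv2.imread("pics/scene4.png")[150:230,280:380]; b=cv2.imread("pics/side4.png")[150:230,280:380]
cv2.imwrite("pics/c4b.png",cv2.resize(cv2.hconcat([a,b]),(800,320),interpolation=cv2.INTER_CUBIC))
a=cv2.imread("pics/scene2.png")[170:250,270:370]; b=cv2.imread("pics/side2.png")[130:210,270:370]
cv2.imwrite("pics/c2b.png",cv2.resize(cv2.hconcat([a,b]),(800,320),interpolation=cv2.INTER_CUBIC))
```

```text
(array([474.3, 391.6,  30.5]), array([-1.9, -1.2]), array([-1.4,  0.8]))
(array([414.2, 368.2,  38. ]), array([-0.9, -0.5]), array([-0.7,  0.3]))
```

View pics/c4b.png

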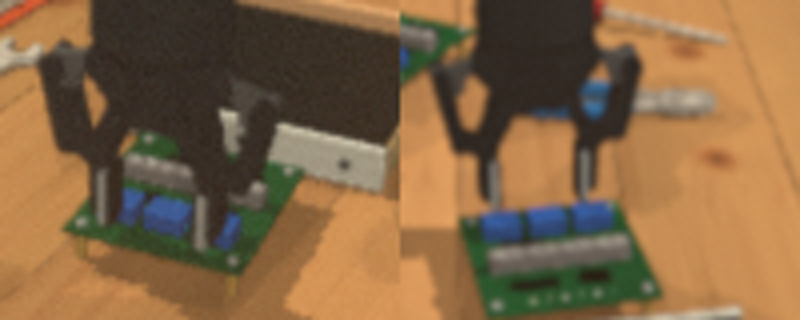

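View pics/c2b.png

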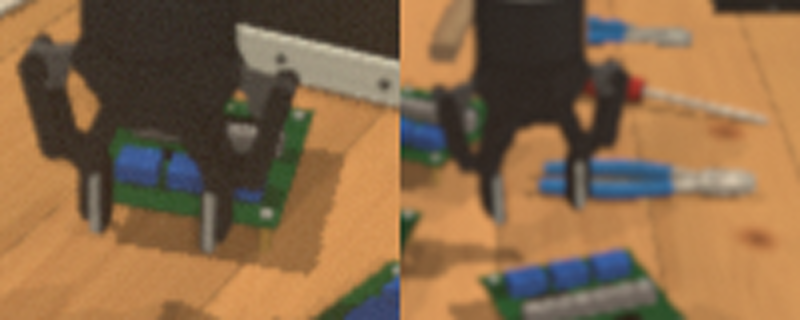

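The wrist view shows the near edge at row 236, behind the pads, so the fingertips stand higher than assumed. They went over the board's rim and pushed on the relays. I'll lift, back off and find the true tip height.

```bash
python3 -m jog '[[0.6,0,0,15,0],[0.6,0,0,15,0],[0.6,-3,17,0,0],[0.6,-3,17,0,0],[0.6,-3,17,0,0],[0.6,0,0,-15,0],[0.6,0,0,-15,0],[0.6,0,0,-6,0],[0.6,0,0,0,0],[0.6,0,0,0,0]]'
python3 - <<'E'
from h import *
s=r.state(); print(s["tool_pos"],s["wrist_force"])
for n in ["wrist","scene","side"]: cv2.imwrite(f"pics/{n}5.png",r.get_image(n)[:,:,::-1])
a=cv2.imread("pics/scene5.png")[130:270,270:430]; b=cv2.imread("pics/side5.png")[140:280,260:420]
cv2.imwrite("pics/c5a.png",cv2.resize(a,(800,588),interpolation=cv2.INTER_CUBIC))
cv2.imwrite("pics/c5b.png",cv2.resize(b,(640,560),interpolation=cv2.INTER_CUBIC))
E
```

```text
time_s: 4.95
tool_pos: [464.0, 343.3, 23.1]
orientation: [0.641, 0.767, -0.0, -0.0]
wrist_force: [-0.2, -0.3, 0.0]
opening: 0.604
[464.03520861 343.27861885  23.13922946] [-0.15907751 -0.32722566  0.0101062 ]
```

View pics/wrist5.png

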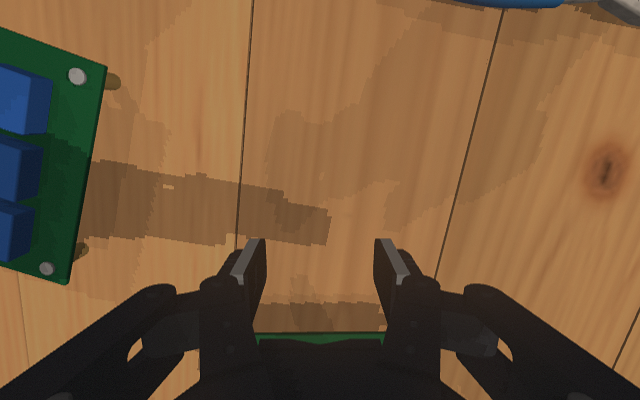

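View pics/c5a.png

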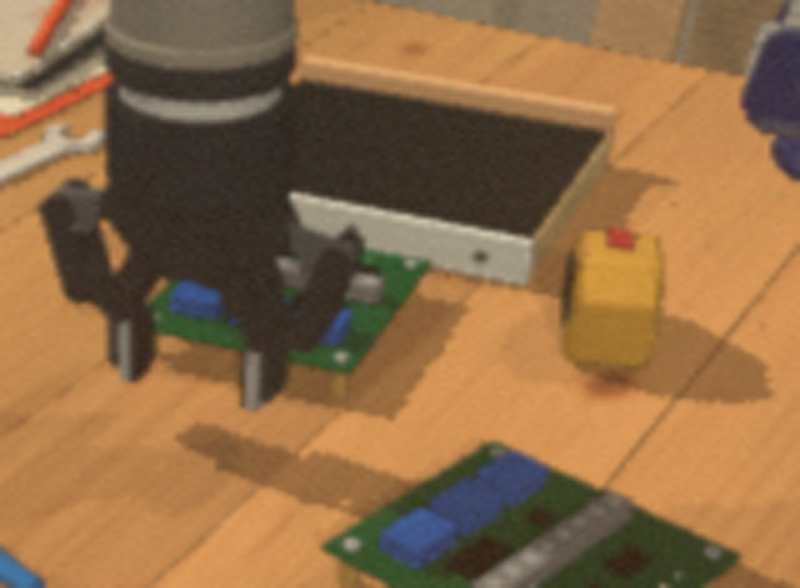

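View pics/c5b.png

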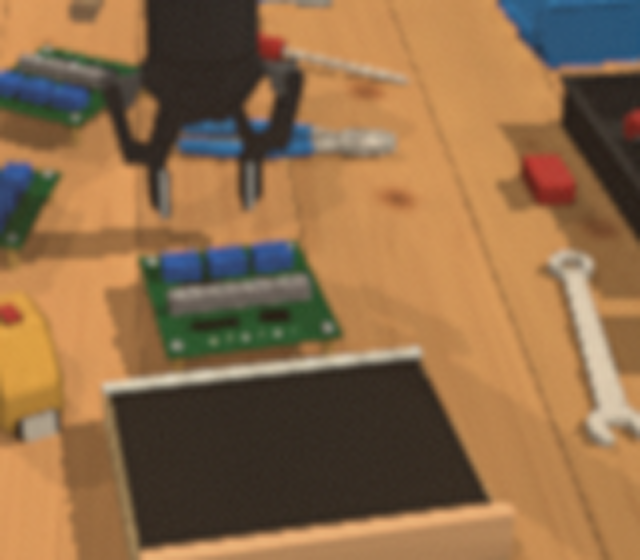

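```bash
cat >> h.py <<'E'
def tri(a,b):
    P=[np.array(r.camera_info(n)["mtx"])@np.array(r.camera_info(n)["camera_from_world"])[:3] for n in("scene","side")]
    X=cv2.triangulatePoints(P[0],P[1],np.array(a,float).reshape(2,1),np.array(b,float).reshape(2,1)); X=(X[:3]/X[3]).ravel()
    return X, proj("scene",X)-a, proj("side",X)-b
E
python3 - <<'E'
from h import *
np.set_printoptions(precision=1,suppress=True)
S=lambda u,v:((u+.5)/5+270-.5,(v+.5)/4.2+130-.5)
D=lambda u,v:((u+.5)/4+260-.5,(v+.5)/4+140-.5)
print(tri(S(130,382),D(250,207))); print(tri(S(253,410),D(165,215)))
a=np.array([ray("side",D(*p),23)[:2] for p in [(342,335),(170,357),(142,257),(298,241)]]); print(a, a.mean(0),np.linalg.norm(np.roll(a,-1,0)-a,axis=1)); e=a[0]-a[1]+a[3]-a[2]; print(np.degrees(np.arctan2(e[1],e[0])))
print(ray("scene",S(435,262),23),ray("scene",S(357,371),23))
e=a.mean(0)-[500.4,148]; print("along",e@[.172,-.985],"lat",e@[.985,.172])
E
```

```text
(array([495.7, 352.5,  23.7]), array([-0.4, -0.3]), array([-0.3,  0.2]))
(array([437. , 342.6,  24.2]), array([-0.2, -0.1]), array([-0.1,  0.1]))
[[549.1 191.7]
 [444.2 171.3]
 [423.3 288.6]
 [528.  306.6]] [486.1 239.6] [106.8 119.1 106.2 116.8]
10.3939044270674
[440.9 170.3  23. ] [417.6 286.3  23. ]
along -92.63885233098688 lat 1.7108034144099262
```

```bash
python3 -m jog '[[0.6,0,0,-5,0],[0.6,0,0,0,0]]'; python3 -m jog '[[0.6,0,0,-4,0],[0.6,0,0,0,0]]';python3 -m jog '[[0.6,0,0,-3,0],[0.6,0,0,0,0]]'
python3 - <<'E'
from h import *
for n in ["scene","side"]: cv2.imwrite(f"pics/{n}6.png",r.get_image(n)[:,:,::-1])
a=cv2.imread("pics/scene6.png")[170:250,270:370]; b=cv2.imread("pics/side6.png")[140:220,260:360]
cv2.imwrite("pics/c6.png",cv2.resize(cv2.hconcat([a,b]),(800,320),interpolation=cv2.INTER_CUBIC))
E
```

```text
time_s: 5.3
tool_pos: [463.9, 342.4, 17.9]
orientation: [0.642, 0.767, -0.0, -0.0]
wrist_force: [0.0, 0.5, -0.4]
opening: 0.601
time_s: 5.5
tool_pos: [463.7, 342.3, 13.6]
orientation: [0.642, 0.767, -0.001, -0.0]
wrist_force: [-0.2, -0.1, 0.0]
opening: 0.595
time_s: 5.7
tool_pos: [463.9, 342.4, 10.8]
orientation: [0.642, 0.767, -0.0, -0.0]
wrist_force: [0.3, 0.1, 0.7]
opening: 0.603
```

View pics/c6.png

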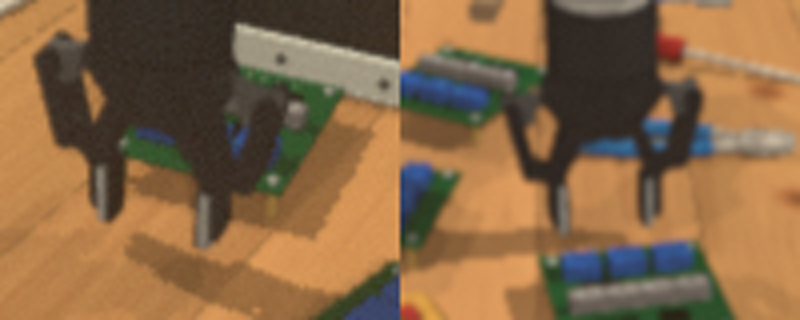

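```bash
python3 -m jog '[[0.6,1.4,-7.9,0,0],[0.6,1.4,-7.9,0,0],[0.6,1.4,-7.9,0,0],[0.6,1,-5.9,0,0],[0.6,1,-5.9,0,0],[0.6,1,-5.9,0,0],[0.6,1,-5.9,0,0],[0.6,0,0,0,0]]'
python3 - <<'E'
from h import *
for n in ["scene","side","wrist"]: cv2.imwrite(f"pics/{n}7.png",r.get_image(n)[:,:,::-1])
a=cv2.imread("pics/scene7.png")[130:230,270:395]; b=cv2.imread("pics/side7.png")[170:270,260:385]
cv2.imwrite("pics/c7.png",cv2.resize(cv2.hconcat([a,b]),(800,320),interpolation=cv2.INTER_CUBIC))
E
```

```text
time_s: 6.6
tool_pos: [472.7, 294.1, 11.3]
orientation: [0.642, 0.767, -0.0, 0.0]
wrist_force: [0.6, -0.1, -0.1]
opening: 0.599
```

View pics/c7.png

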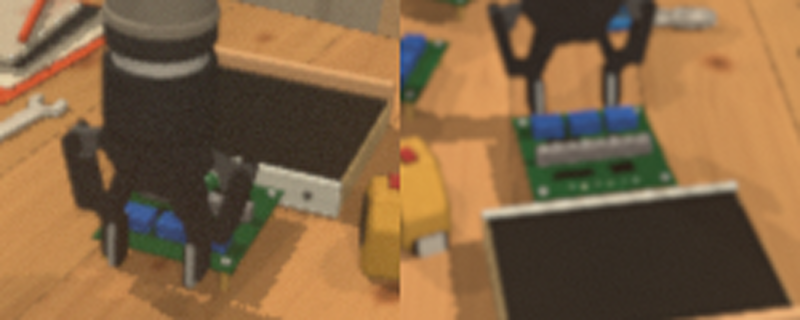

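View pics/wrist7.png

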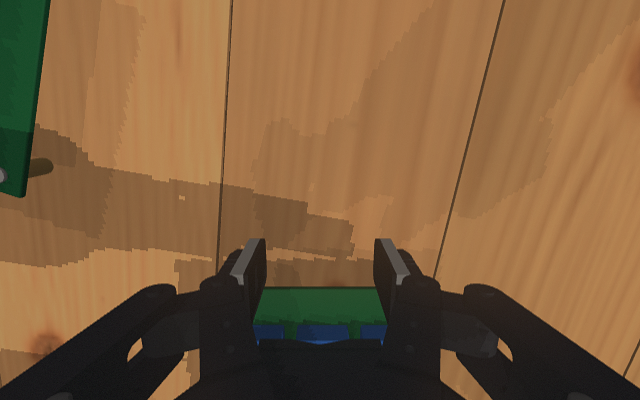

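```bash
python3 -m jog '[[0.6,0.8,-4.9,0,0],[0.6,0.8,-4.9,0,0],[0.6,0.7,-3.9,0,0],[0.6,0,0,0,0]]'; python3 -m jog '[[0.6,0.4,-2,0,0],[0.6,0,0,0,0]]';python3 -m jog '[[0.6,0.4,-2,0,0],[0.6,0,0,0,0]]'
python3 - <<'E'
from h import *
for n in ["scene","side","wrist"]: cv2.imwrite(f"pics/{n}8.png",r.get_image(n)[:,:,::-1])
a=cv2.imread("pics/scene8.png")[130:230,270:395]; b=cv2.imread("pics/side8.png")[170:270,260:385]
cv2.imwrite("pics/c8.png",cv2.resize(cv2.hconcat([a,b]),(800,320),interpolation=cv2.INTER_CUBIC))
E
```

```text
time_s: 7.15
tool_pos: [475.0, 280.3, 11.2]
orientation: [0.642, 0.767, -0.0, 0.0]
wrist_force: [-0.1, -0.1, 1.4]
opening: 0.603
time_s: 7.35
tool_pos: [475.2, 279.6, 11.3]
orientation: [0.642, 0.767, 0.0, 0.0]
wrist_force: [0.2, 0.3, 0.7]
opening: 0.6
time_s: 7.55
tool_pos: [475.5, 279.4, 11.5]
orientation: [0.641, 0.767, 0.001, -0.001]
wrist_force: [0.3, 4.0, -0.6]
opening: 0.602
```

View pics/c8.png

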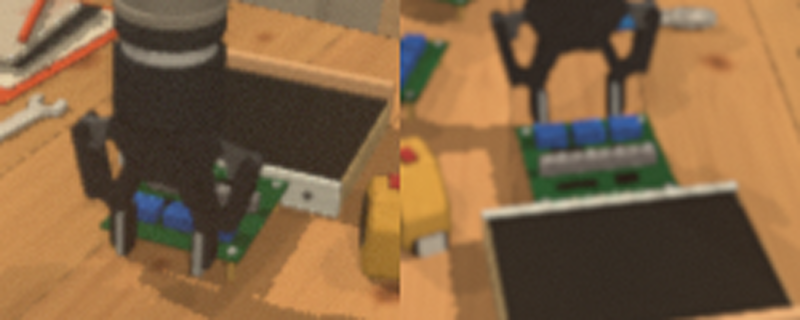

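View pics/wrist8.png

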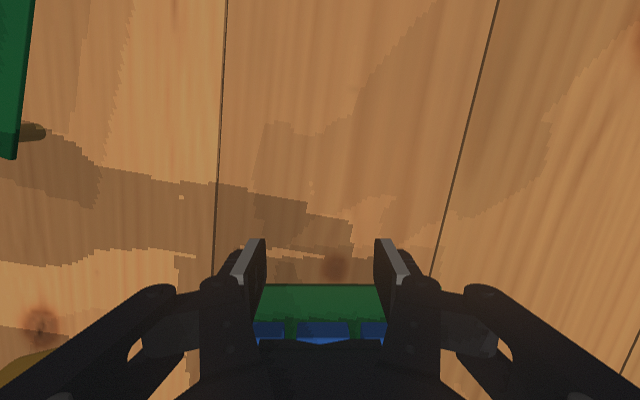

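Contact with the face is confirmed: 4 N reaction, TCP 134 mm before the face (131 expected). Next I press lightly and stroke the near edge upward.

```bash
python3 -m jog '[[0.6,0.4,-2,0,0],[0.6,0.2,-1,2,0],[0.6,0,-0.1,3,0],[0.6,0,-0.2,3,0],[0.6,0,-0.3,3,0],[0.6,0,-0.4,3,0]]'
python3 - <<'E'
from h import *
for n in ["scene","side","wrist"]: cv2.imwrite(f"pics/{n}9.png",r.get_image(n)[:,:,::-1])
a=cv2.imread("pics/scene9.png")[130:230,270:395]; b=cv2.imread("pics/side9.png")[170:270,260:385]
cv2.imwrite("pics/c9.png",cv2.resize(cv2.hconcat([a,b]),(800,320),interpolation=cv2.INTER_CUBIC))
E
```

```text
time_s: 8.3
tool_pos: [475.9, 278.5, 26.1]
orientation: [0.641, 0.768, 0.003, -0.002]
wrist_force: [-0.6, 8.5, 0.4]
opening: 0.599
```

View pics/c9.png

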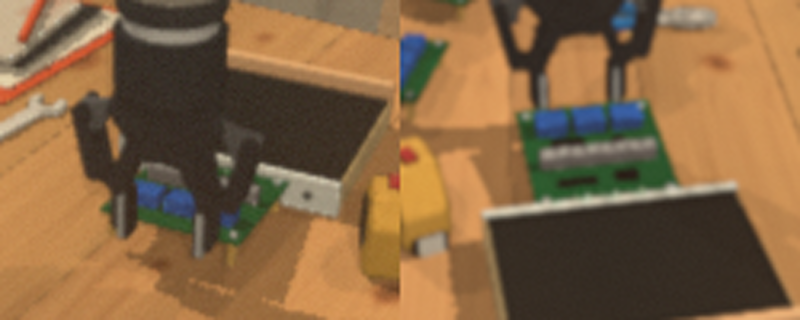

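View pics/wrist9.png

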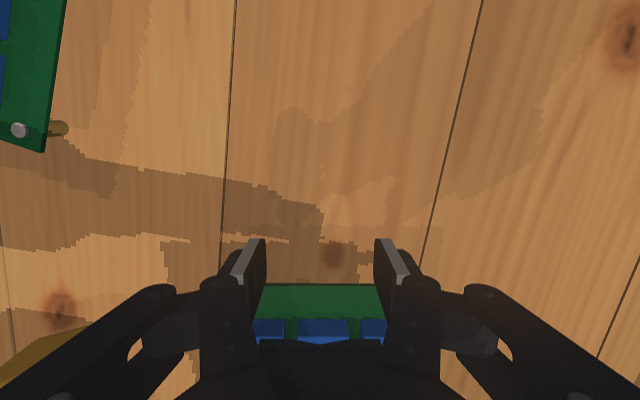

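The near edge kept its row in the wrist view (284) while the tool rose 15 mm, so the board is coming up with the fingers. I'll continue along the arc.

```bash
python3 -m jog '[[0.6,0.1,-0.6,4,0],[0.6,0.1,-0.7,4,0],[0.6,0.1,-0.9,4,0],[0.6,0.2,-1,4,0],[0.6,0.2,-1.2,4,0]]'
python3 - <<'E'
from h import *
for n in ["scene","side","wrist"]: cv2.imwrite(f"pics/{n}10.png",r.get_image(n)[:,:,::-1])
a=cv2.imread("pics/scene10.png")[130:230,270:395]; b=cv2.imread("pics/side10.png")[170:270,260:385]
cv2.imwrite("pics/c10.png",cv2.resize(cv2.hconcat([a,b]),(800,320),interpolation=cv2.INTER_CUBIC))
E
```

```text
time_s: 8.95
tool_pos: [476.7, 274.4, 46.5]
orientation: [0.641, 0.768, 0.003, -0.002]
wrist_force: [-0.9, 9.7, 1.7]
opening: 0.597
```

View pics/c10.png

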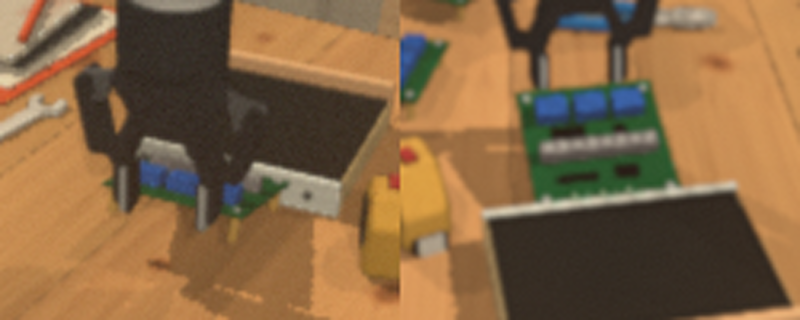

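View pics/wrist10.png

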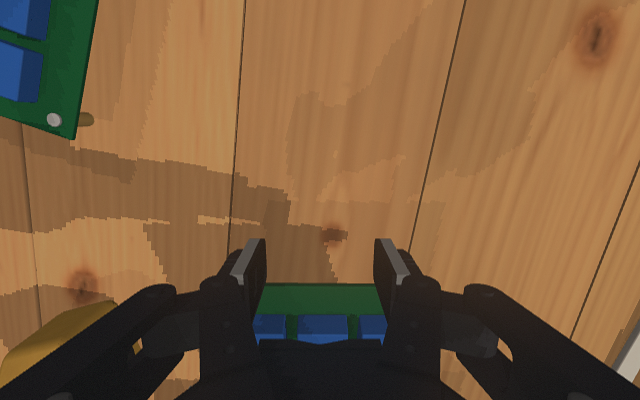

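```bash
python3 -m jog '[[0.6,0.2,-1.3,4,0],[0.6,0.3,-1.5,4,0],[0.6,0.3,-1.6,4,0],[0.6,0.3,-1.8,4,0],[0.6,0.3,-2,4,0]]'
python3 - <<'E'
from h import *
for n in ["scene","side","wrist"]: cv2.imwrite(f"pics/{n}11.png",r.get_image(n)[:,:,::-1])
a=cv2.imread("pics/scene11.png")[130:230,270:395]; b=cv2.imread("pics/side11.png")[170:270,260:385]
cv2.imwrite("pics/c11.png",cv2.resize(cv2.hconcat([a,b]),(800,320),interpolation=cv2.INTER_CUBIC))
E
```

```text
time_s: 9.6
tool_pos: [478.1, 266.5, 66.9]
orientation: [0.641, 0.768, 0.004, -0.002]
wrist_force: [-2.1, 9.1, 3.4]
opening: 0.602
```

View pics/c11.png

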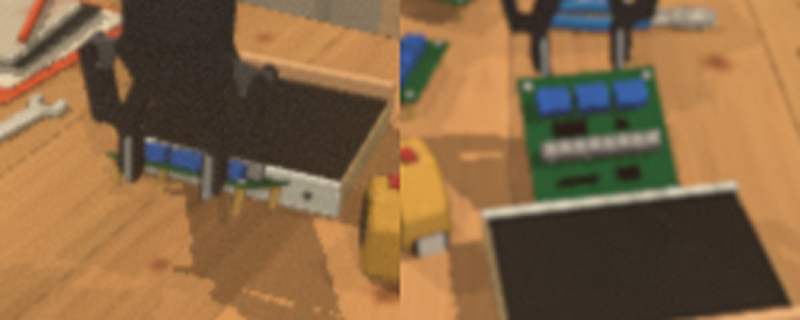

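View pics/wrist11.png

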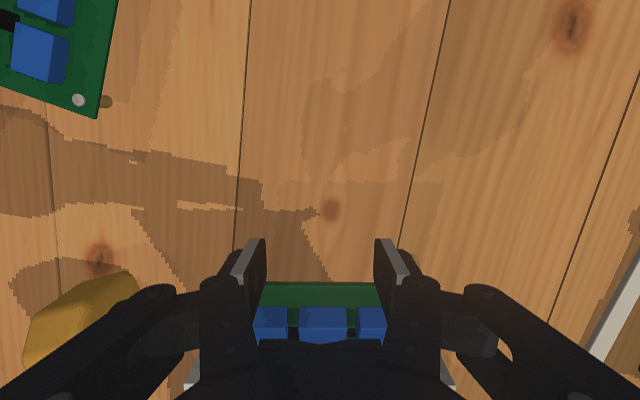

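```bash
python3 -m jog '[[0.6,0.4,-2.1,4,0],[0.6,0.4,-2.3,4,0],[0.6,0.4,-2.6,4,0],[0.6,0.5,-2.8,4,0],[0.6,0.5,-3.1,4,0]]'
python3 - <<'E'
from h import *
for n in ["scene","side","wrist"]: cv2.imwrite(f"pics/{n}12.png",r.get_image(n)[:,:,::-1])
a=cv2.imread("pics/scene12.png")[130:230,270:395]; b=cv2.imread("pics/side12.png")[170:270,260:385]
cv2.imwrite("pics/c12.png",cv2.resize(cv2.hconcat([a,b]),(800,320),interpolation=cv2.INTER_CUBIC))
E
```

```text
time_s: 10.25
tool_pos: [480.6, 247.8, 85.7]
orientation: [0.642, 0.767, 0.0, 0.0]
wrist_force: [0.5, 3.3, 2.4]
opening: 0.601
```

View pics/c12.png

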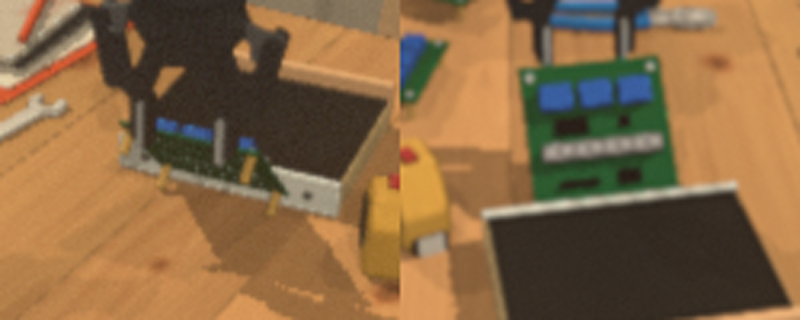

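View pics/wrist12.png

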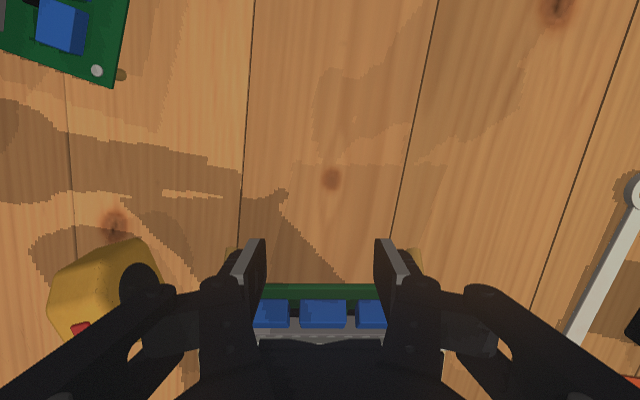

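```bash
python3 -m jog '[[0.6,0.6,-3.6,4.2,0],[0.6,0.6,-3.8,4,0],[0.6,0.7,-4.1,3.8,0],[0.6,0.7,-4.3,3.5,0],[0.6,0.8,-4.5,3.2,0]]'
python3 - <<'E'
from h import *
for n in ["scene","side","wrist"]: cv2.imwrite(f"pics/{n}13.png",r.get_image(n)[:,:,::-1])
a=cv2.imread("pics/scene13.png")[110:210,270:395]; b=cv2.imread("pics/side13.png")[150:250,260:385]
cv2.imwrite("pics/c13.png",cv2.resize(cv2.hconcat([a,b]),(800,320),interpolation=cv2.INTER_CUBIC))
E
```

```text
time_s: 10.9
tool_pos: [483.8, 226.8, 104.1]
orientation: [0.642, 0.767, -0.0, 0.0]
wrist_force: [0.1, -0.0, -0.1]
opening: 0.598
```

View pics/c13.png

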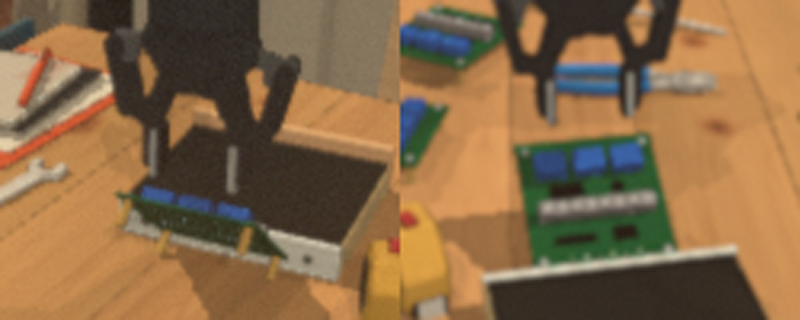

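View pics/wrist13.png

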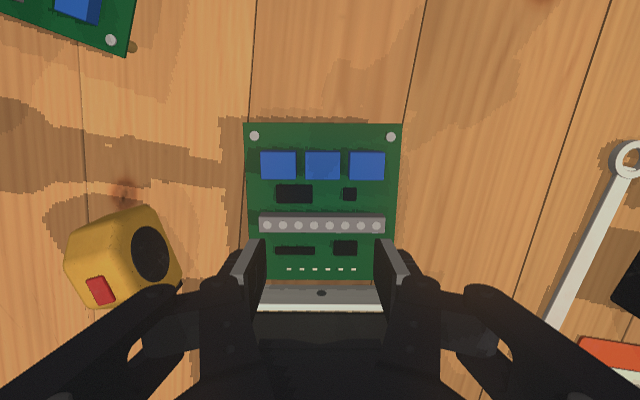

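The board slipped and dropped back. In the wrist view it's flat and still square to the block, with its near edge at row 125. With too much forward force at the larger angle the edge lost its grip. I'll back off behind it and check where it sits.

```bash
python3 -m jog '[[0.6,-7,39,0,0],[0.6,-7,39,0,0],[0.6,-1,5,-30,0],[0.6,0,0,-40,0],[0.6,0,0,-20,0],[0.6,0,0,0,0],[0.6,0,0,0,0]]'
python3 - <<'E'
from h import *
for n in ["scene","side","wrist"]: cv2.imwrite(f"pics/{n}14.png",r.get_image(n)[:,:,::-1])
a=cv2.imread("pics/scene14.png")[110:230,270:390]; b=cv2.imread("pics/side14.png")[150:270,260:380]
cv2.imwrite("pics/c14.png",cv2.resize(cv2.hconcat([a,b]),(800,400),interpolation=cv2.INTER_CUBIC))
E
```

```text
time_s: 11.75
tool_pos: [469.0, 311.0, 14.1]
orientation: [0.642, 0.767, -0.0, 0.0]
wrist_force: [0.7, -0.5, 0.4]
opening: 0.597
```

View pics/c14.png

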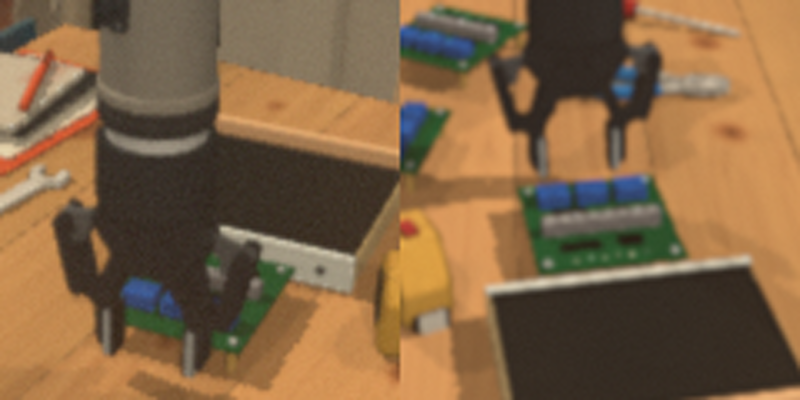

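View pics/wrist14.png

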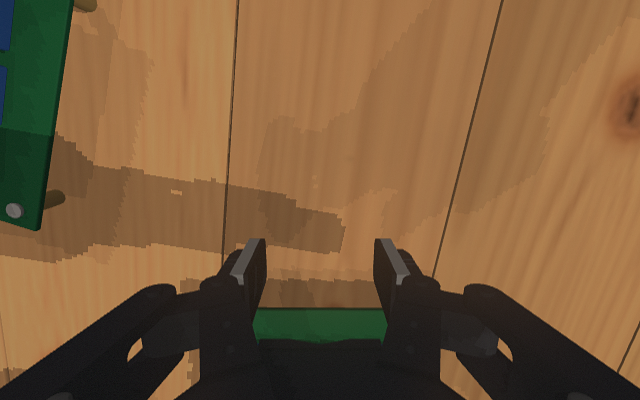

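```bash
python3 -m jog '[[0.6,0,0,-5,0],[0.6,0,0,-3,0],[0.6,0,0,0,0]]'; python3 -m jog '[[0.6,1,-5.9,0,0],[0.6,1,-5.9,0,0],[0.6,1,-5.9,0,0],[0.6,1,-5.9,0,0],[0.6,0.7,-3.9,0,0],[0.6,0,0,0,0]]';  python3 -m jog '[[0.6,0.4,-2,0,0],[0.6,0,0,0,0]]'; python3 -m jog '[[0.6,0.3,-1.5,0,0],[0.6,0,0,0,0]]'
```

```text
time_s: 12.2
tool_pos: [468.4, 310.7, 5.7]
orientation: [0.642, 0.767, -0.0, -0.0]
wrist_force: [0.1, 0.6, 0.2]
opening: 0.602
time_s: 12.8
tool_pos: [473.8, 282.1, 5.9]
orientation: [0.642, 0.767, -0.0, 0.0]
wrist_force: [0.9, 0.8, -0.7]
opening: 0.598
time_s: 13.0
tool_pos: [474.0, 281.3, 5.9]
orientation: [0.642, 0.767, 0.0, 0.0]
wrist_force: [0.1, 0.2, 0.4]
opening: 0.603
time_s: 13.2
tool_pos: [474.2, 280.0, 5.9]
orientation: [0.642, 0.767, 0.0, -0.0]
wrist_force: [-1.1, -0.2, 0.7]
opening: 0.598
```

```bash
python3 -m jog '[[0.6,0.4,-2,0,0],[0.6,0,0,0,0]]'; python3 -m jog '[[0.6,0.3,-1.5,0,0],[0.6,0,0,0,0]]'
```

```text
time_s: 13.4
tool_pos: [474.7, 279.3, 6.1]
orientation: [0.641, 0.767, 0.001, -0.0]
wrist_force: [-0.0, 4.0, -0.5]
opening: 0.6
time_s: 13.6
tool_pos: [474.8, 279.3, 6.3]
orientation: [0.641, 0.767, 0.002, -0.001]
wrist_force: [-0.4, 6.1, -0.8]
opening: 0.602
```

```bash
python3 -m jog '[[0.6,0,-0.1,3,0],[0.6,0,-0.1,4,0],[0.6,0,-0.3,4,0],[0.6,0.1,-0.4,4,0],[0.6,0.1,-0.6,4,0],[0.6,0.1,-0.6,4,0],[0.6,0.1,-0.7,4,0],[0.6,0.1,-0.8,4,0]]'
python3 - <<'E'
from h import *
for n in ["wrist"]: cv2.imwrite(f"pics/{n}15.png",r.get_image(n)[:,:,::-1])
E
```

```text
time_s: 14.4
tool_pos: [475.6, 275.4, 37.7]
orientation: [0.641, 0.767, 0.002, -0.001]
wrist_force: [-1.0, 5.3, 0.4]
opening: 0.596
```

View pics/wrist15.png

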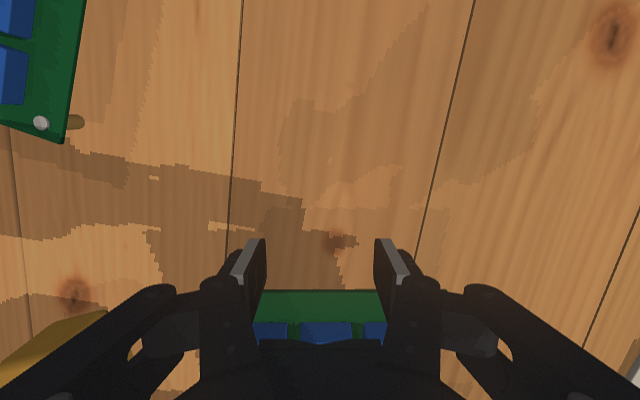

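```bash
python3 -m jog '[[0.6,0.1,-0.9,4,0],[0.6,0.2,-1.1,4,0],[0.6,0.2,-1.2,4,0]]';python3 -m jog '[[0.6,0.2,-1.3,4,0],[0.6,0.2,-1.4,4,0],[0.6,0.3,-1.6,4,0]]'
python3 - <<'E'
from h import *
for n in ["wrist"]: cv2.imwrite(f"pics/{n}16.png",r.get_image(n)[:,:,::-1])
E
```

```text
time_s: 14.75
tool_pos: [476.4, 271.4, 49.6]
orientation: [0.641, 0.767, 0.002, -0.0]
wrist_force: [0.9, 5.5, 0.1]
opening: 0.6
time_s: 15.05
tool_pos: [476.4, 264.0, 60.9]
orientation: [0.642, 0.767, -0.001, 0.0]
wrist_force: [-0.4, 0.8, 0.7]
opening: 0.598
```

View pics/wrist16.png

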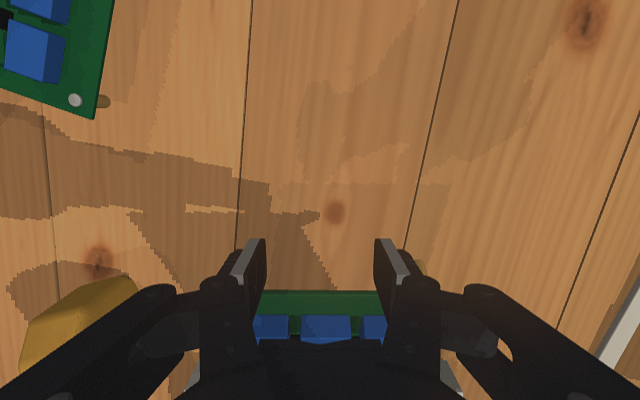

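Run:
```python
from h import *
for n in ["scene","side"]: cv2.imwrite(f"pics/{n}16.png",r.get_image(n)[:,:,::-1])
s=r.state(); print(s["tool_pos"],s["wrist_force"])
a=cv2.imread("pics/scene16.png")[140:220,290:390]; b=cv2.imread("pics/side16.png")[170:250,280:380]
cv2.imwrite("pics/c16.png",cv2.resize(cv2.vconcat([a,b]),(750,1200)[:2],interpolation=cv2.INTER_CUBIC)[:1200])
cv2.imwrite("pics/c16a.png",cv2.resize(a,(750,600),interpolation=cv2.INTER_CUBIC))
cv2.imwrite("pics/c16b.png",cv2.resize(b,(750,600),interpolation=cv2.INTER_CUBIC))
```

```text
[476.34819275 263.96397758  60.77953761] [0.51552965 1.1837075  0.72029968]
```

View pics/c16a.png

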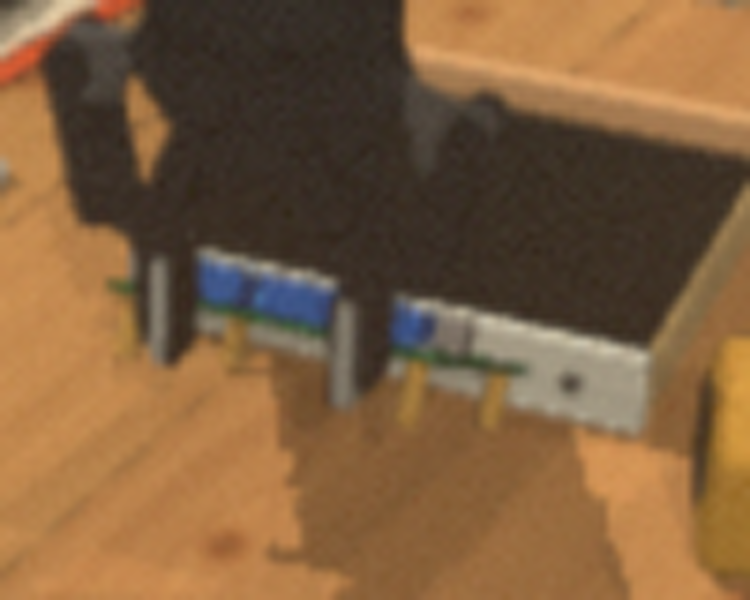

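View pics/c16b.png

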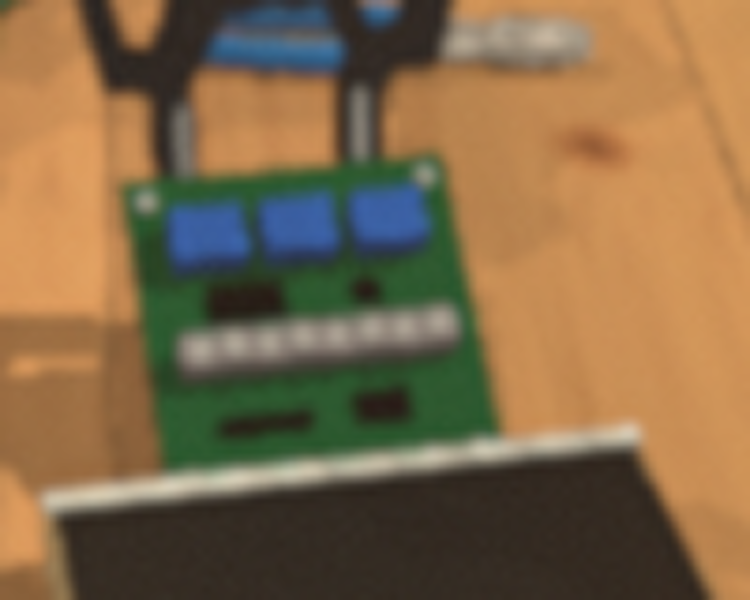

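```bash
python3 -m jog '[[0.6,0.4,-2.5,3.2,0],[0.6,0.4,-2.6,3.2,0],[0.6,0.4,-2.7,3.2,0]]';python3 -m jog '[[0.6,0.5,-2.8,3,0],[0.6,0.5,-2.9,3,0],[0.6,0.5,-3,3,0]]'
python3 - <<'E'
from h import *
for n in ["wrist","scene","side"]: cv2.imwrite(f"pics/{n}17.png",r.get_image(n)[:,:,::-1])
a=cv2.imread("pics/scene17.png")[130:220,280:390]; b=cv2.imread("pics/side17.png")[160:250,280:390]
c=cv2.imread("pics/wrist17.png")[200:400,200:444]
cv2.imwrite("pics/c17.png",cv2.resize(cv2.hconcat([a,b,cv2.resize(c,(110,90))]),(800,218),interpolation=cv2.INTER_CUBIC))
E
```

```text
time_s: 15.5
tool_pos: [477.7, 256.8, 70.6]
orientation: [0.642, 0.767, -0.0, 0.0]
wrist_force: [-0.2, 1.3, 0.3]
opening: 0.597
time_s: 15.8
tool_pos: [479.3, 248.0, 79.7]
orientation: [0.642, 0.767, -0.0, 0.0]
wrist_force: [-0.4, 0.1, -0.1]
opening: 0.596
```

View pics/c17.png

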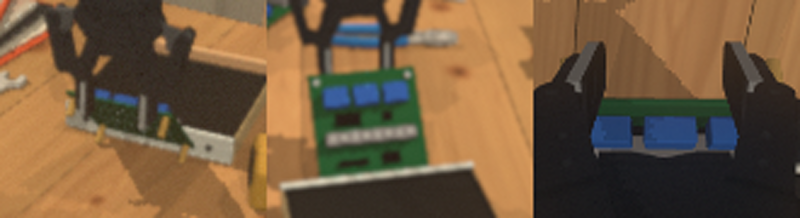

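View pics/wrist17.png

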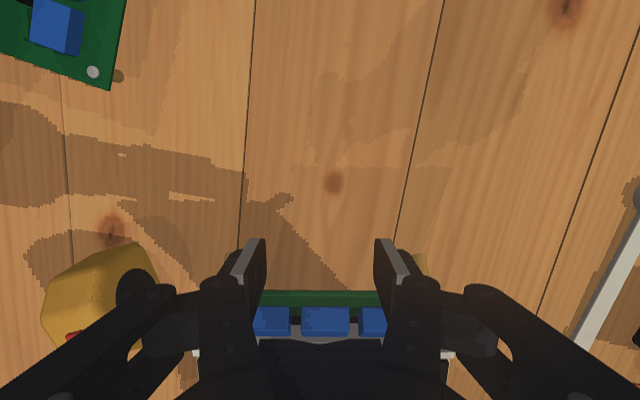

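```bash
python3 -m jog '[[0.6,0.6,-3.5,2.4,0],[0.6,0.6,-3.5,2.4,0],[0.6,0.6,-3.6,2.2,0]]'
python3 - <<'E'
from h import *
for n in ["wrist","scene","side"]: cv2.imwrite(f"pics/{n}18.png",r.get_image(n)[:,:,::-1])
a=cv2.imread("pics/scene18.png")[130:220,280:390]; b=cv2.imread("pics/side18.png")[160:250,280:390]
c=cv2.imread("pics/wrist18.png")[200:400,200:444]
cv2.imwrite("pics/c18.png",cv2.resize(cv2.hconcat([a,b,cv2.resize(c,(110,90))]),(800,218),interpolation=cv2.INTER_CUBIC))
E
```

```text
time_s: 16.25
tool_pos: [481.1, 238.2, 86.8]
orientation: [0.642, 0.767, 0.0, -0.0]
wrist_force: [-1.8, 2.3, 1.0]
opening: 0.602
```

View pics/c18.png

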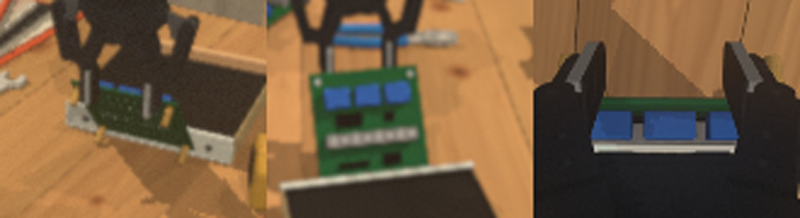

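```bash
python3 -m jog '[[0.6,0.6,-3.7,2.2,0],[0.6,0.6,-3.7,2.2,0],[0.6,0.6,-3.7,2.2,0],[0.6,0.6,-3.7,2.2,0]]'
python3 - <<'E'
from h import *
for n in ["wrist","scene","side"]: cv2.imwrite(f"pics/{n}19.png",r.get_image(n)[:,:,::-1])
a=cv2.imread("pics/scene19.png")[130:220,280:390]; b=cv2.imread("pics/side19.png")[160:250,280:390]
c=cv2.imread("pics/wrist19.png")[200:400,200:444]
cv2.imwrite("pics/c19.png",cv2.resize(cv2.hconcat([a,b,cv2.resize(c,(110,90))]),(800,218),interpolation=cv2.INTER_CUBIC))
E
```

```text
time_s: 16.8
tool_pos: [483.5, 222.6, 95.4]
orientation: [0.642, 0.767, -0.0, 0.0]
wrist_force: [-0.0, 0.6, 0.0]
opening: 0.599
```

View pics/c19.png

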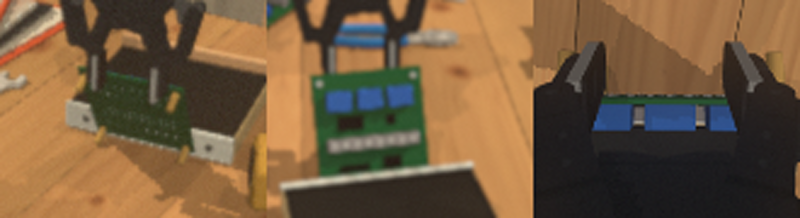

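```bash
python3 -m jog '[[0.6,0.7,-4,2,0],[0.6,0.7,-4,2,0],[0.6,0.7,-4,2,0],[0.6,0.7,-4,2,0]]'
python3 - <<'E'
from h import *
for n in ["wrist","scene","side"]: cv2.imwrite(f"pics/{n}20.png",r.get_image(n)[:,:,::-1])
a=cv2.imread("pics/scene20.png")[120:220,280:390]; b=cv2.imread("pics/side20.png")[160:260,280:390]
c=cv2.imread("pics/wrist20.png")[200:400,200:444]
cv2.imwrite("pics/c20.png",cv2.resize(cv2.hconcat([a,b,cv2.resize(c,(110,100))]),(800,242),interpolation=cv2.INTER_CUBIC))
E
```

```text
time_s: 17.35
tool_pos: [486.4, 206.8, 103.5]
orientation: [0.642, 0.767, -0.0, 0.0]
wrist_force: [-0.5, 0.7, -0.8]
opening: 0.603
```

View pics/c20.png

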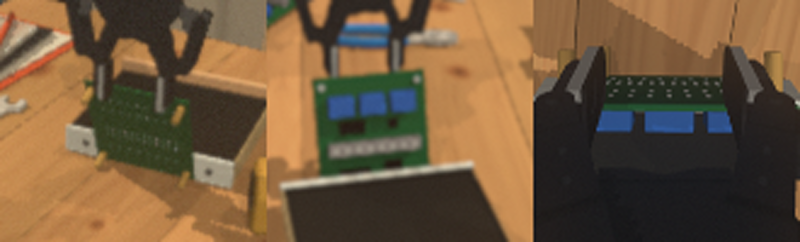

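```bash
python3 -m jog '[[0.6,0.7,-4.2,1.2,0],[0.6,0.7,-4.2,1.2,0],[0.6,0.7,-4.2,1,0],[0.6,0.7,-4.2,0.8,0],[0.6,0.7,-4.2,0.6,0]]'
python3 - <<'E'
from h import *
for n in ["wrist","scene","side"]: cv2.imwrite(f"pics/{n}21.png",r.get_image(n)[:,:,::-1])
a=cv2.imread("pics/scene21.png")[120:220,280:390]; b=cv2.imread("pics/side21.png")[160:260,280:390]
c=cv2.imread("pics/wrist21.png")[200:400,200:444]
cv2.imwrite("pics/c21.png",cv2.resize(cv2.hconcat([a,b,cv2.resize(c,(110,100))]),(800,242),interpolation=cv2.INTER_CUBIC))
E
```

```text
time_s: 18.0
tool_pos: [489.9, 186.0, 108.3]
orientation: [0.642, 0.767, 0.0, 0.0]
wrist_force: [-1.0, 0.4, -0.2]
opening: 0.602
```

View pics/c21.png

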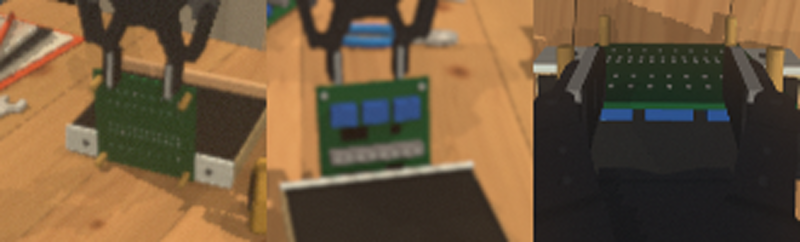

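```bash
python3 -m jog '[[0.6,0.7,-4.2,0.6,0],[0.6,0.7,-4.2,0.4,0],[0.6,0.7,-4.2,0.2,0],[0.6,0.7,-4.2,0,0],[0.6,0.7,-4.2,0,0]]'
python3 - <<'E'
from h import *
for n in ["wrist","scene","side"]: cv2.imwrite(f"pics/{n}22.png",r.get_image(n)[:,:,::-1])
a=cv2.imread("pics/scene22.png")[120:220,280:390]; b=cv2.imread("pics/side22.png")[160:260,280:390]
c=cv2.imread("pics/wrist22.png")[200:400,200:444]
cv2.imwrite("pics/c22.png",cv2.resize(cv2.hconcat([a,b,cv2.resize(c,(110,100))]),(800,242),interpolation=cv2.INTER_CUBIC))
E
```

```text
time_s: 18.65
tool_pos: [493.3, 164.8, 109.3]
orientation: [0.642, 0.767, -0.0, 0.0]
wrist_force: [-0.9, -1.0, 0.8]
opening: 0.6
```

View pics/c22.png

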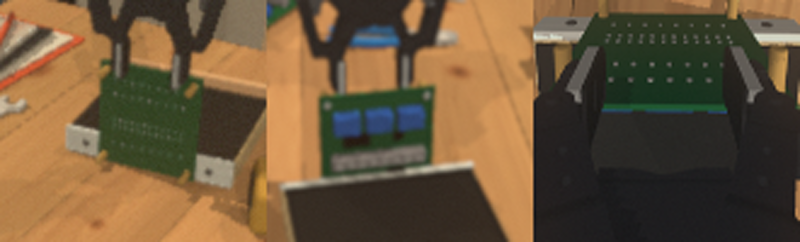

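```bash
python3 -m jog '[[0.6,0.7,-4.2,0,0],[0.6,0.7,-4.2,0,0],[0.6,0.7,-4.2,0,0],[0.6,0.7,-4.2,0,0],[0.6,0.7,-4.2,-0.5,0]]'
python3 - <<'E'
from h import *
for n in ["wrist","scene","side"]: cv2.imwrite(f"pics/{n}23.png",r.get_image(n)[:,:,::-1])
a=cv2.imread("pics/scene23.png")[120:220,280:390]; b=cv2.imread("pics/side23.png")[160:260,280:390]
c=cv2.imread("pics/wrist23.png")[200:400,200:444]
cv2.imwrite("pics/c23.png",cv2.resize(cv2.hconcat([a,b,cv2.resize(c,(110,100))]),(800,242),interpolation=cv2.INTER_CUBIC))
E
```

```text
time_s: 19.3
tool_pos: [497.0, 143.8, 108.9]
orientation: [0.642, 0.767, 0.0, 0.0]
wrist_force: [0.6, 1.0, -0.5]
opening: 0.601
```

View pics/c23.png

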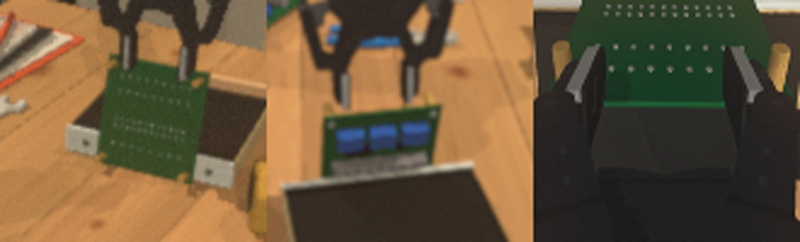

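```bash
python3 -m jog '[[0.6,0.7,-4.2,-0.8,0],[0.6,0.7,-4.2,-1,0],[0.6,0.7,-4.2,-1.2,0],[0.6,0.7,-4.2,-1.4,0],[0.6,0.7,-4.2,-1.6,0]]'
python3 - <<'E'
from h import *
for n in ["wrist","scene","side"]: cv2.imwrite(f"pics/{n}24.png",r.get_image(n)[:,:,::-1])
a=cv2.imread("pics/scene24.png")[120:220,280:390]; b=cv2.imread("pics/side24.png")[160:260,280:390]
c=cv2.imread("pics/wrist24.png")[200:400,200:444]
cv2.imwrite("pics/c24.png",cv2.resize(cv2.hconcat([a,b,cv2.resize(c,(110,100))]),(800,242),interpolation=cv2.INTER_CUBIC))
E
```

```text
time_s: 19.95
tool_pos: [500.3, 122.9, 102.7]
orientation: [0.642, 0.767, -0.0, 0.0]
wrist_force: [-0.8, 0.4, 0.0]
opening: 0.599
```

View pics/c24.png

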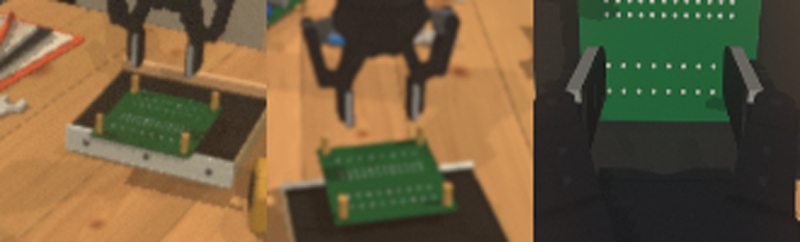

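It has flipped: standoffs up, lying on the mat. I'll move clear and verify.

```bash
python3 -m jog '[[0.6,0,0,25,0],[0.6,0,0,40,0],[0.6,-5,40,40,0],[0.6,-5,40,20,0],[0.6,-5,40,0,0],[0.6,-5,40,0,0],[0.6,-5,40,0,0],[0.6,0,0,0,0],[0.6,0,0,0,0]]'
python3 - <<'E'
from h import *
for n in ["wrist","scene","side"]: cv2.imwrite(f"pics/{n}25.png",r.get_image(n)[:,:,::-1])
cv2.imwrite("pics/c25a.png",cv2.resize(cv2.imread("pics/scene25.png")[120:240,280:420],(700,600),interpolation=cv2.INTER_CUBIC))
cv2.imwrite("pics/c25b.png",cv2.resize(cv2.imread("pics/side25.png")[180:300,270:410],(700,600),interpolation=cv2.INTER_CUBIC))
E
```

```text
time_s: 21.0
tool_pos: [475.0, 320.0, 222.5]
orientation: [0.64, 0.768, -0.0, 0.0]
wrist_force: [0.4, -0.6, 0.5]
opening: 0.601
```

View pics/c25a.png

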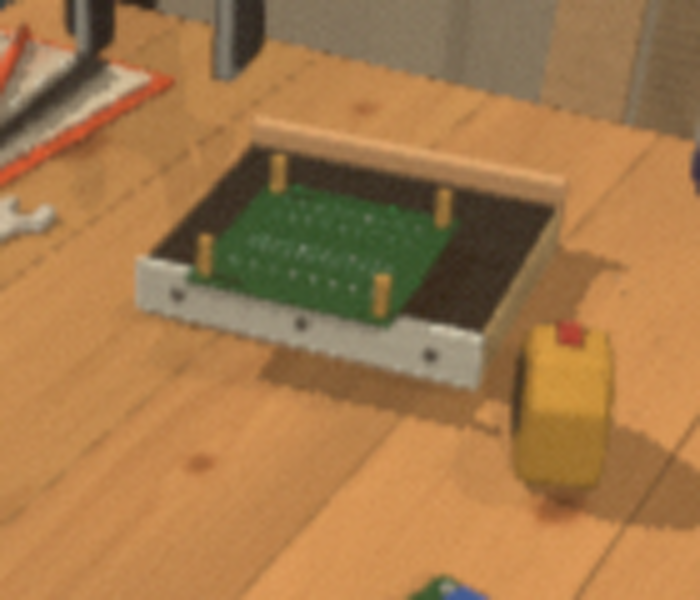

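View pics/c25b.png

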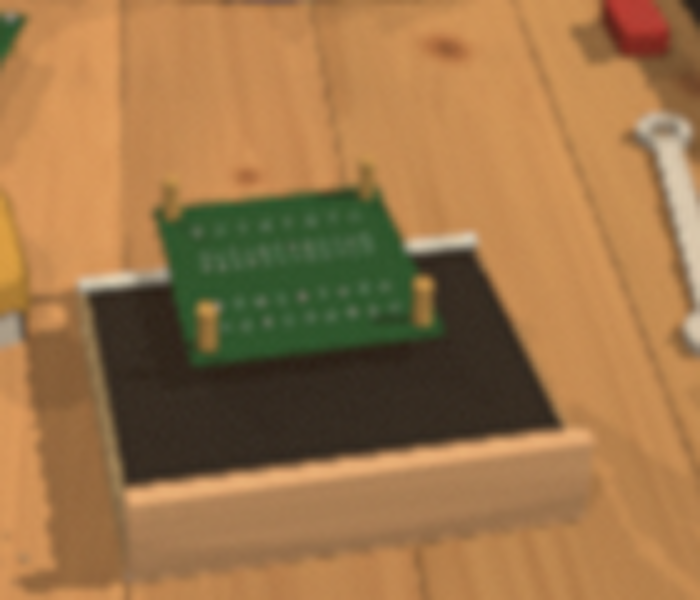

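View pics/side25.png

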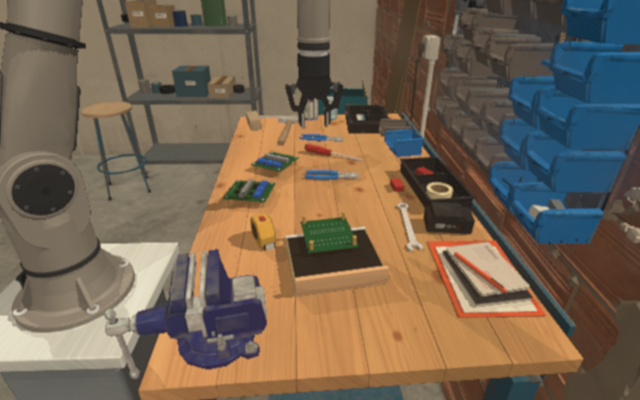

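Run:
```python
from h import *
np.set_printoptions(precision=1,suppress=True)
D=lambda u,v:((u+.5)/5+270-.5,(v+.5)/5+180-.5)
S=lambda u,v:((u+.5)/5+280-.5,(v+.5)/5+120-.5)
for n,c,P in [("side",D,[(155,213),(380,190),(443,327),(193,357)]),("scene",S,[(190,270),(388,318),(460,215),(270,185)])]:
  for z in (42,45):
    a=np.array([ray(n,c(*p),z)[:2] for p in P])-[500.4,148]
    print(n,z,"along",a@[.172,-.985],"lat",a@[.985,.172])
```

```text
side 42 along [-33.5 -31.4  80.3  78.9] lat [-54.3  55.2  54.9 -54.9]
side 45 along [-29.  -26.9  84.1  82.7] lat [-54.9  54.   53.7 -55.5]
scene 42 along [-19.4 -22.   98.4  87.7] lat [ 56.1 -51.5 -52.6  53.8]
scene 45 along [-24.3 -26.9  92.8  82.2] lat [ 54.1 -52.9 -53.9  51.8]
```

The board is flat on the mat, square, but overhangs the front by about 27 mm. I'll ease it in with the fingertips at edge height, which leaves it flat and the overhang small.

```bash
python3 -m jog '[[0.6,4,-33,-30,0],[0.6,4,-33,-30,0],[0.6,4,-32,-40,0],[0.6,0,0,-40,0],[0.6,0,0,-30,0],[0.6,0,0,-13,0],[0.6,0,0,0,0],[0.6,0,0,0,0]]'
python3 - <<'E'
from h import *
for n in ["wrist","scene","side"]: cv2.imwrite(f"pics/{n}26.png",r.get_image(n)[:,:,::-1])
cv2.imwrite("pics/c26a.png",cv2.resize(cv2.imread("pics/scene26.png")[120:240,280:420],(700,600),interpolation=cv2.INTER_CUBIC))
E
```

```text
time_s: 21.95
tool_pos: [489.1, 221.5, 42.4]
orientation: [0.642, 0.767, 0.001, 0.001]
wrist_force: [-0.1, 1.3, 0.7]
opening: 0.599
```

View pics/c26a.png

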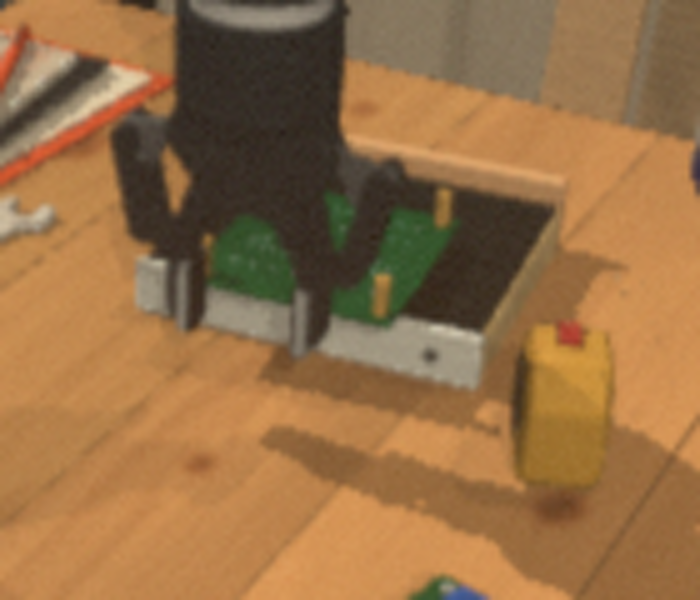

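View pics/wrist26.png

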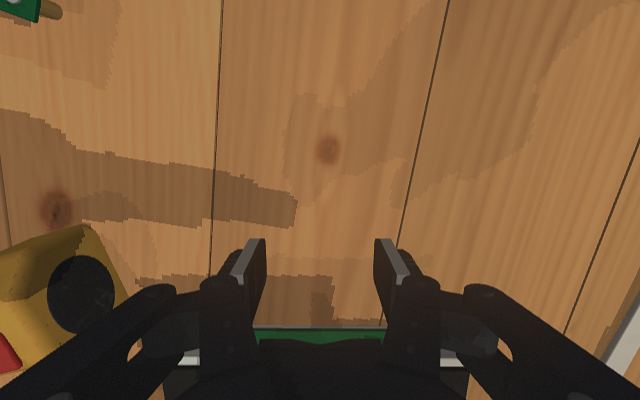

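```bash
python3 -m jog '[[0.6,1,-6,-3,0],[0.6,1.2,-7,0,0],[0.6,1.2,-7,0,0],[0.6,1,-6,0,0],[0.6,0,0,0,0]]'
python3 -m jog '[[0.6,0.7,-4,0,0],[0.6,0.7,-4,0,0],[0.6,0,0,0,0]]'
python3 - <<'E'
from h import *
for n in ["wrist"]: cv2.imwrite(f"pics/{n}27.png",r.get_image(n)[:,:,::-1])
E
```

```text
time_s: 22.6
tool_pos: [492.6, 193.5, 38.2]
orientation: [0.643, 0.766, -0.0, 0.0]
wrist_force: [-0.5, 0.2, -0.1]
opening: 0.601
time_s: 22.9
tool_pos: [493.6, 186.9, 38.1]
orientation: [0.642, 0.767, -0.0, 0.0]
wrist_force: [0.1, -0.3, 0.7]
opening: 0.598
```

View pics/wrist27.png

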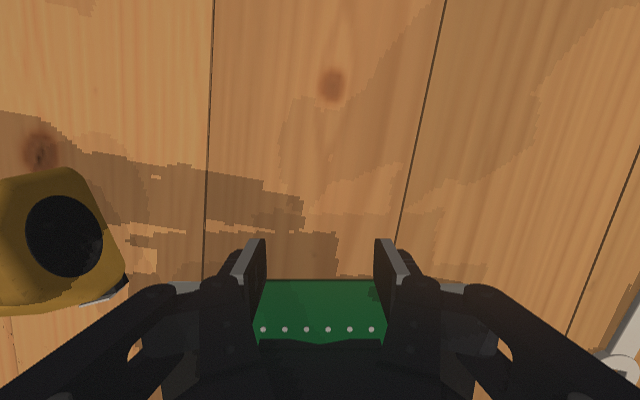

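```bash
python3 -m jog '[[0.6,0.5,-3,0,0],[0.6,0.5,-3,0,0],[0.6,0.5,-3,0,0],[0.6,0,0,0,0]]'
python3 - <<'E'
from h import *
for n in ["wrist","side"]: cv2.imwrite(f"pics/{n}28.png",r.get_image(n)[:,:,::-1])
cv2.imwrite("pics/c28.png",cv2.resize(cv2.hconcat([cv2.imread("pics/wrist28.png")[200:400,220:420],cv2.resize(cv2.imread("pics/side28.png")[190:290,280:380],(200,200))]),(800,400)))
E
```

```text
time_s: 23.35
tool_pos: [495.2, 177.6, 38.1]
orientation: [0.642, 0.767, -0.0, 0.0]
wrist_force: [-0.1, -0.5, 0.4]
opening: 0.599
```

View pics/c28.png

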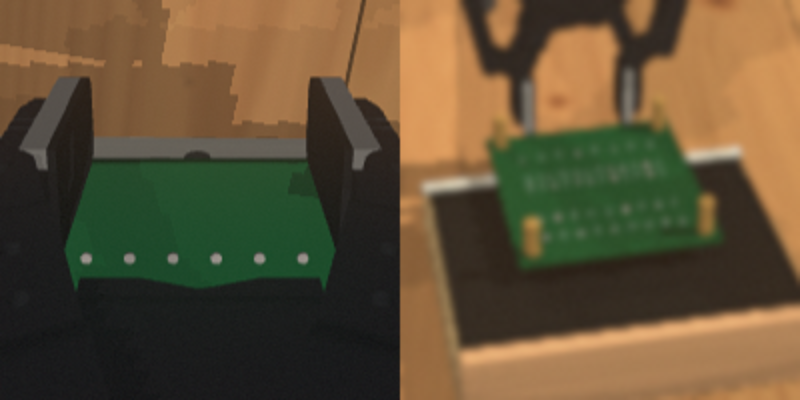

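```bash
python3 -m jog '[[0.6,0.5,-3,0,0],[0.6,0.5,-3,0,0],[0.6,0.5,-3,0,0],[0.6,0.3,-1.5,0,0],[0.6,0,0,0,0]]'
python3 -m jog '[[0.6,-2,12,0,0],[0.6,-4,25,10,0],[0.6,-6,35,40,0],[0.6,-6,35,45,0],[0.6,-6,35,45,0],[0.6,0,0,0,0],[0.6,0,0,0,0],[0.6,0,0,0,0]]'
python3 - <<'E'
from h import *
for n in ["wrist","scene","side"]: cv2.imwrite(f"pics/{n}29.png",r.get_image(n)[:,:,::-1])
cv2.imwrite("pics/c29a.png",cv2.resize(cv2.imread("pics/scene29.png")[120:240,280:420],(700,600),interpolation=cv2.INTER_CUBIC))
cv2.imwrite("pics/c29b.png",cv2.resize(cv2.imread("pics/side29.png")[180:300,270:410],(700,600),interpolation=cv2.INTER_CUBIC))
E
```

```text
time_s: 23.95
tool_pos: [497.0, 167.3, 38.1]
orientation: [0.642, 0.767, -0.0, 0.0]
wrist_force: [0.9, -0.2, -0.2]
opening: 0.599
time_s: 24.75
tool_pos: [474.1, 297.4, 162.7]
orientation: [0.642, 0.767, -0.002, -0.0]
wrist_force: [-0.4, -1.1, 0.1]
opening: 0.6
```

View pics/c29a.png

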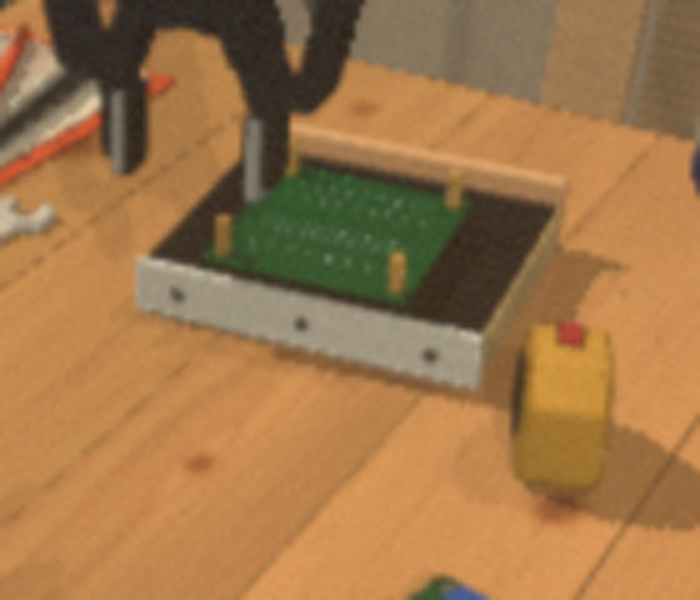

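View pics/c29b.png

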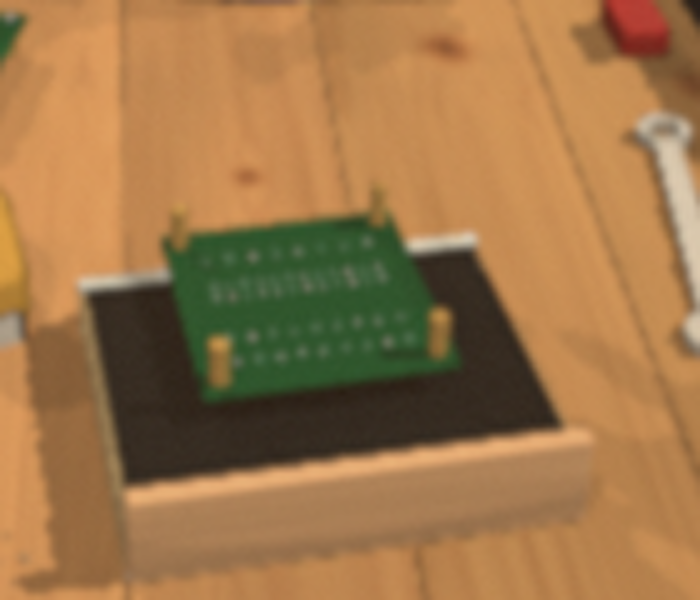

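The board is now flat on the mat, standoffs up, and only about 7 mm overhangs. The gripper is clear and the bystanders haven't moved, so I'm handing in.

Run:
```python
from h import *
a=np.abs(cv2.imread("pics/side29.png").astype(int)-cv2.imread("pics/side0.png")).max(2)
for n,(x0,x1,y0,y1) in dict(cut=(300,362,168,184),span=(395,425,200,252),red=(388,408,176,194),tape=(248,278,212,252)).items(): print(n,(a[y0:y1,x0:x1]>40).mean().round(3))
D=lambda u,v:((u+.5)/5+270-.5,(v+.5)/5+180-.5)
q=np.array([ray("side",D(*p),45)[:2] for p in [(163,241),(392,217),(460,360),(204,393)]])-[500.4,148]
print("along",(q@[.172,-.985]).round(1),r.state()["wrist_force"].round(1))
print(r.hand_in())
```

```text
cut 0.0
span 0.0
red 0.0
tape 0.0
along [ -5.2  -3.1 107.7 107.2] [-0.  -0.9 -0.2]
the job is handed in; nothing more can be done
None
```

The board is on the mat, component side down with its brass standoffs up, and I handed the job in at about 25 s. I pushed it flat to the block's front face, stroked its near edge up with the fingertips, and tipped it over that edge. Afterwards I eased it about 20 mm further onto the mat.

**Last checks:**
- **Overhang:** the side camera puts the leading edge about 3–5 mm in front of the block. The far edge measures about 107 mm behind the block's front edge.
- **Bystanders:** the cutters, spanner, red block and tape measure show no change against the first side picture.
- **Arm:** it finished clear of the board. I saw no wrist force above about 10 N in the readings, which I took only at the end of each move.

**What went wrong on the way:**
- **First push:** I misjudged the fingertip height, so the fingers slid over the board's rim and pushed lightly on its relays for a moment. I backed off and pushed again on the edge.
- **First tip:** the board slipped at about 40–45° and dropped back flat, about 10 mm from the block. I pushed it up to the face again and tipped it over with lighter force.

**Not confirmed:** my measured board length came out near 112 mm instead of 120 mm, so the overhang figure could be several millimetres off.

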